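Close the tool chest's drawer and hold its lid at the balance point

TASK

I am about to screw a new lid stay into this potter's tool chest, and until it is in, nothing holds the lid up. First push the open drawer fully home until its catch seats; then take the lid by its bar handle, swing it up to the point where it balances over its hinges, and finish while still gripping it there, still, so that it falls neither shut nor over backwards. Do not let the lid drop or go well past its balance on the way, and leave the stay, the screwdriver and the beaker where they are.

Things in the scene. Friction and masses are not known exactly. Their poses are not given: they have to be found in the camera images.
- chest: Plain pale wooden tool chest, fixed on the bench: 190 mm deep, 300 wide, case 125 high, plus a 35 mm high lid (top at 160 mm). Origin: centre of the underside. Its x points from the front (drawer) to the back (hinges), y along its width, z up. It stands side-on: its front, 95 mm from the origin, looks to the robot's right (-y) within about 15 degrees.
- drawer (a joint): Opening of the low drawer in the chest's front, m: 0 = home, front flush; grows as it is pulled out along the chest's -x (starts 0.055 to 0.105). Front 276 mm wide, 12 to 64 mm above the bench. It runs lightly (1 N); from 18 to 8 mm before home a sprung roller catch resists with up to 8 N, then pulls it in over the last 3 mm to its stop.
- drawer_knob (a point): Centre of the outer end of the drawer's turned dark wooden knob, which stands out 28 mm from the middle of the drawer front, 26 mm in diameter, 38 mm above the bench. With the drawer home it is 123 mm in front of the chest's origin. Pushing home is along the chest's +x.
- lid (a joint): Angle of the lid, rad: 0 = shut (start), grows as its front rises; stop at 2.1. Nearly free hinge, no stay: it drops shut below its balance point and falls over the back beyond it. It balances at 1.31 rad (75 degrees): its top board still leans 15 degrees short of upright, towards the chest's front. A shallow wooden tray 192 mm from back to front, 304 wide, 35 high; 0.4 to 0.63 kg.
- lid_com (a point): The lid's centre of mass: 101 mm in front of the hinge line and 27 mm above it when the lid is shut. The lid balances when this point is straight above the hinge line.
- lid_handle (a point): Middle of the lid's round steel bar handle, along the chest's width near the lid's front: bar 10 mm thick, 130 long, on two posts 110 mm apart. Its centre is 35 mm above the lid's top, 29 mm from the lid's front edge; when shut 165 mm in front of and 70 mm above the hinge line, 195 mm above the bench. It can turn between fingers that keep pointing down; at balance it is 302 mm high.
- lid_hinge (a point): Middle of the hinge line, at the back of the case: 97 mm from the chest's origin along its +x, 125 mm above the bench. The hinge runs along the chest's y.
- stay: Folding steel lid stay, bent flat strip about 190 mm long, up to 8 mm thick, loose on the bench to the left behind the chest. Leave it.
- screwdriver: Screwdriver with a wooden handle, about 200 mm long, loose on the bench to the left behind the chest. Leave it.
- beaker: Clay-brown beaker, 72 mm across, 95 mm high, open-topped, loose on the bench to the left behind the chest. Leave it.

How it is judged (in metres and radians):
On the way, in this order (a step that is already met when the one before it is completed fails the run):
1. the drawer is fully home on its catch, the lid still shut (value of joint drawer below 0.0025 m and value of joint lid below 0.1 rad), for 0.2 s.
2. the lid stands still at its balance point in the gripper (value of joint lid between 1.24 and 1.38 rad and velocity of joint lid between -0.1 and 0.1 rad/s and contact force between lid and the fingers above 1 N), for 0.3 s.
At the end, for the whole second after the job is handed in: The gripper's fingers hold the lid (contact force over 1 N), still (under 0.1 rad/s), within 0.07 rad (4 degrees) of its balance point at 1.31 rad; the drawer is home within 2.5 mm; the stay, screwdriver and beaker are within 30 mm of where they stood (all of step 2 and value of joint drawer below 0.0025 m and distance of each of stay, screwdriver, beaker from where it was at the start of the episode below 0.03 m); the arm keeps its last pose, push and grip.
It fails at once if the lid goes over the back (0.3 rad past its balance point) (value of joint lid above 1.61 rad).
It fails at once if the lid is dropped (falls faster than 4 rad/s, a drop of more than about 20 mm) (velocity of joint lid below -4 rad/s).
It fails at once if the stay, screwdriver or beaker is shifted by more than 30 mm (distance of any of stay, screwdriver, beaker from where it was at the start of the episode above 0.03 m).
It also fails if it takes over 58 s, if anything falls off the work surface, if the arm or the gripper's body presses on something with over 40 N, if the wrist force passes 120 N, or if a joint passes its speed limit or range.

ROBOT

A 6-joint arm with a two-finger parallel gripper is mounted at the origin on the work surface. World frame = base frame: x ahead of the robot, y to its left, z up, the work surface at z = 0. Lengths are in m, angles in degrees, forces in N, time in s.
With the tool pointing down it reaches from about 0.275 to 0.775 m from the base axis. Payload 14.6 kg.
Tool frame: the origin (TCP) lies on the centre line of the jaws, within the pads' length; the fingertips stand 22 mm ahead of it and the grasp point (between the pads) lies 3 mm ahead of it; x points along the fingers, z is the direction in which the jaws open and shut, and the axes are right-handed (so a half turn about x gives the same grasp; the last joint's range is limited). The gripper opens to 85 mm and grips with 20 to 120 N. Pads are 22 mm wide; open, the fingers measure 114 mm over their backs; the gripper's body (76 mm by 85 mm) begins 54 mm behind the grasp point. The pads swing forward as they close: fully open they stand 13 mm farther back than shut.
Start: joints at [-84.07, 15.075, -2.767, 72.158, 0, 81.102], TCP at [0.134, -0.508, 0.227] pointing down, gripper open.
Joint ranges: [-151.79, 151.79], [-50.71, 97.33], [-67.44, 78.34], [-121.81, 120.89], [-77.56, 73.72], [-180, 180]. Speed limits (degrees/s): [108.29, 108.29, 147.25, 159.86, 180, 180].

INTERFACE

Orientations are given as a 3x3 rotation matrix whose columns are the frame's x, y, z axes.
In Python, from plant import telemetry, optics, robot gives the robot as it stands.
- The arm moves only by the tool carry_out, never from a script. Its argument "motion" is a list of rows, each a list of 4 numbers: the shift along the tool's x, y, z as a fraction of full scale, then the turn about the tool's x as a fraction of full scale. In form: [[tx, ty, tz, twist], ...]. A call has 1 to 10 rows; each row is the pose to reach, as a shift and turn from the pose measured when the call began, along the tool's axes at that moment; what a row does not reach only later rows make up. Full scale, the value 1, is 0.3 m for a shift and 0.5 rad for a turn. A row lasts 1/10 s, in which the tool goes at most 50 mm and 8.59 degrees, less where a joint would pass 70% of its speed; a pose out of reach is approached as far as the arm can. A call with a number of a shift or a turn outside -1 to 1 is refused whole. A call with a gripper value outside its range is refused whole. "fingers" is the opening, from 0 (shut) to 1 (fully open), set as the call begins (left out, the last holds). The fingers move at their own pace and stop on an object; "force" is the grip in N (left out, the last holds). Time passes only in rows, so rows that repeat a pose let the fingers close. It gives the time, the measured TCP pose, the force and the opening at its end, in the units of the state.
- telemetry.state(): the state, without advancing time (a new reading comes with each control period).
- optics.camera(name): name is "side" or "top"; returns (picture, depth): 384x512x3 uint8, red, green, blue; 384x512 float32, m along the optical axis (not along the pixel's ray), 0 where there is no reading.
- optics.get_calibration(name): a dict with "fx", "fy", "cx", "cy" (pixels), "camera_from_world" (4x4, takes a point from world to camera coordinates). Camera axes: x right, y down, z forward; pixel columns grow to the right and rows downward; lengths in m; the calibration is good to about 2 mm. A picture is of the moment at which its call begins. get_calibration takes no time and is no camera call.
- robot.hand_in(): hands the job in, once; it reports no verdict.
The state is a dict: "t": time; "joint_pos": joint angles; "joint_vel": joint speeds; "tau": joint torques, N m; "eef_pos": TCP position; "tcp_rot": TCP orientation; "ft_force": force on the tool from outside, world axes, zero at the start; "torque": the same for the moment, N m; "finger_gap": opening from 0.0 (shut) to 1.0 (fully open).
Only numpy, scipy, OpenCV 4.12 (cv2) and the standard library are available. Lean on these libraries where they do the work, as an engineer would, in place of code of your own. Each camera call takes 0.05 s, during which the arm holds its last target.

## Working session

There is one attempt and no reset: what is moved stays moved. The work goes in short steps, Python scripts to look and compute and a tool call to move; the robot and the scene stay as the last step left them, time stands still between calls to the robot, and variables do not carry over. Pictures are saved under pics/ and viewed, and the job is handed in when it is done.

Besides the shell and the picture viewer there is one more tool, called after "Call:" as name(argument=value, ...) on one line, values as JSON. carry_out: Moves the arm, as the interface text tells. Its arguments: {"type":"object","properties":{"motion":{"type":"array"},"fingers":{"type":"number"},"force":{"type":"number"}},"required":["motion"]}

```bash
mkdir -p pics; ls
python3 - <<'E'
from plant import telemetry, optics, robot
import cv2,numpy as np
s=telemetry.state()
for k in s: print(k,np.round(s[k],4).tolist())
for n in("top","side"):
    p,d=optics.camera(n); cv2.imwrite(f"pics/{n}0.png",p[:,:,::-1]); np.save(f"pics/{n}0.npy",d)
    c=optics.get_calibration(n); print(n,c["fx"],c["fy"],c["cx"],c["cy"],np.round(c["camera_from_world"],4).tolist())
E
```

```text
pics
t 0.0
joint_pos [-84.0688, 15.0983, -2.8041, 72.1584, 0.0001, 81.1025]
joint_vel [0.0386, 0.0173, 0.0274, 0.0091, -0.0411, 0.055]
tau [0.0013, -63.7628, 38.4575, 0.0138, 0.0, -0.0]
eef_pos [0.1343, -0.5072, 0.2265]
tcp_rot [[-0.0001, 0.9667, 0.2559], [0.0011, 0.2559, -0.9667], [-1.0, 0.0002, -0.001]]
ft_force [0.4401, -0.3684, 0.2399]
torque [0.0025, 0.0211, -0.0058]
finger_gap 1.0013
top 394.69732696580894 394.69732696580894 252.21233754767985 190.26028234343832 [[0.0029, -0.9993, 0.0365, 0.1623], [-0.9986, -0.0049, -0.0535, 0.5404], [0.0536, -0.0363, -0.9979, 1.1203], [0.0, 0.0, 0.0, 1.0]]
side 459.3320392185275 459.3320392185275 253.47487669085567 189.10748320569155 [[-0.9998, -0.0194, -0.0051, 0.5158], [-0.0072, 0.5864, -0.81, 0.0103], [0.0187, -0.8098, -0.5864, 1.1529], [0.0, 0.0, 0.0, 1.0]]
```

View pics/top0.png

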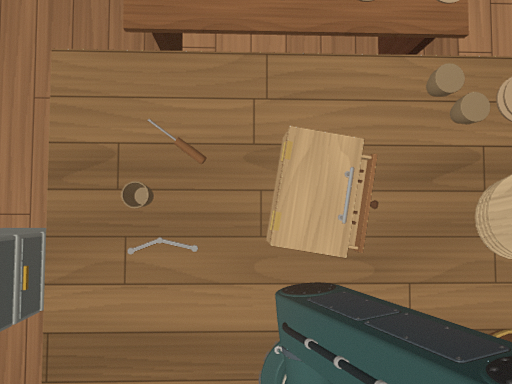

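View pics/side0.png

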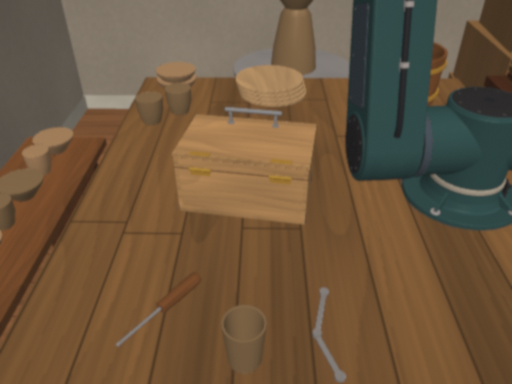

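The top view shows the lid with corners near (288,126), (364,138), (348,257) and (267,244). The handle runs from about (352,170) to (343,220), and the knob is at (375,204). The side view shows the chest's hinge side, with the loose tools well clear of it.

```bash
cat > h.py <<'E'
from plant import telemetry, optics, robot
import cv2,numpy as np
def ray(n,u,v,z):
    c=optics.get_calibration(n);M=np.array(c["camera_from_world"]);R,t=M[:3,:3],M[:3,3]
    o=-R.T@t; d=R.T@np.array([(u-c["cx"])/c["fx"],(v-c["cy"])/c["fy"],1]); return o+d*(z-o[2])/d[2]
def cloud(n,d):
    c=optics.get_calibration(n);M=np.array(c["camera_from_world"]);v,u=np.mgrid[:384,:512]
    P=np.stack([(u-c["cx"])/c["fx"]*d,(v-c["cy"])/c["fy"]*d,d],-1)
    W=(P-M[:3,3])@M[:3,:3]; W[d==0]=np.nan; return W
def pix(n,p):
    c=optics.get_calibration(n);M=np.array(c["camera_from_world"]);q=M[:3,:3]@p+M[:3,3]; return c["fx"]*q[0]/q[2]+c["cx"],c["fy"]*q[1]/q[2]+c["cy"]
E
python3 - <<'E'
from h import *
p=cv2.imread("pics/top0.png");d=np.load("pics/top0.npy");W=cloud("top",d)
z=W[...,2]; roi=np.zeros(z.shape,bool); roi[110:275,255:390]=1
lid=(roi&(z>.145)&(z<.175)); print(lid.sum(),np.nanmedian(z[lid]))
m=(roi&(z>.145)&(z<.22)).astype(np.uint8)
cn=max(cv2.findContours(m,0,2)[0],key=cv2.contourArea)
P=np.array([ray("top",u,v,.16)[:2] for u,v in cn[:,0]],np.float32)*1000
r=cv2.minAreaRect(P); print(r)
b=cv2.boxPoints(r); print(b)
h=roi&(z>.18)&(z<.22); print(h.sum())
vv,uu=np.nonzero(h); 
Q=np.array([ray("top",u,v,.199)[:2] for u,v in zip(uu,vv)],np.float32)*1000
print("handle",cv2.minAreaRect(Q), np.median(z[h]))
hsv=cv2.cvtColor(p,cv2.COLOR_BGR2HSV)
cv2.imwrite("pics/crop.png",cv2.resize(p[110:275,250:400],None,fx=3.5,fy=3.5,interpolation=cv2.INTER_CUBIC))
for q in [(375,204),(377,205),(362,200),(360,160)]: print(q,W[q[1],q[0]], ray("top",*q,.038))
E
```

```text
8999 0.16049983706183116
((530.59765625, 6.238212585449219), (193.3589324951172, 303.8598327636719), 80.71376037597656)
[[ 365.058     -64.657776]
 [ 664.9356   -113.69066 ]
 [ 696.1373     77.1342  ]
 [ 396.2597    126.16708 ]]
248
handle ((519.8494873046875, -58.94294357299805), (12.737157821655273, 137.57395935058594), 81.44702911376953) 0.199252993551072
(375, 204) [ 0.50092011 -0.17776182  0.05026129] [ 0.50116494 -0.18207052  0.038     ]
(377, 205) [ 0.49809265 -0.18229599  0.05330797] [ 0.49835939 -0.1877542   0.038     ]
(362, 200) [ 0.51275017 -0.14951654  0.02396235] [ 0.51232778 -0.14505474  0.038     ]
(360, 160) [ 0.60960716 -0.10219372  0.16064587] [ 0.62593065 -0.14069077  0.038     ]
```

View pics/crop.png

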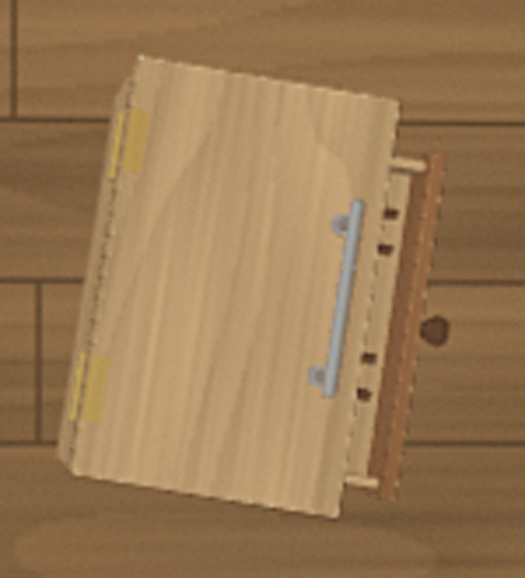

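Call:
carry_out(motion=[[0, 0.08, -0.04, 0.1], [0, 0.16, -0.08, 0.2], [0, 0.24, -0.12, 0.3], [0, 0.32, -0.16, 0.4], [0, 0.4, -0.2, 0.5], [0, 0.48, -0.24, 0.6], [0, 0.56, -0.28, 0.7], [0, 0.64, -0.32, 0.8], [0, 0.72, -0.36, 0.83], [0, 0.8, -0.4, 0.83]], fingers=1, force=60)

```text
t: 1.1
eef_pos: [0.3363, -0.3289, 0.2265]
tcp_rot: [[-0.0, 0.988, -0.156], [0.001, -0.156, -0.988], [-1.0, -0.001, -0.001]]
ft_force: [0.4, -0.4, -0.2]
finger_gap: 1.004
```

```bash
cat >> h.py <<'E'
ax=np.array([np.cos(np.radians(81)),np.sin(np.radians(81)),0]); O=np.array([.5308,.0068,0])
def rep(tgt=None):
    s=telemetry.state(); R=np.array(s["tcp_rot"]);p=np.array(s["eef_pos"])
    print("t",s["t"],"p",np.round(p,4),"chest-x of tcp",round((p-O)@ax,4),"gap",round(s["finger_gap"],3),"F",np.round(s["ft_force"],2),"F.ax",round(np.dot(s["ft_force"],ax),2))
    print("y",R[:,1].round(4),"z",R[:,2].round(4),"yaw -z",np.degrees(np.arctan2(-R[1,2],-R[0,2])).round(2),"q",np.round(s["joint_pos"],1))
    if tgt is not None: print("move units",np.round(R.T@(np.array(tgt)-p)/.3,4))
E
python3 -c "
from h import *
t=O-.285*ax;t[2]=.2;rep(t)"
```

```text
t 1.1 p [ 0.3363 -0.3289  0.2265] chest-x of tcp -0.362 gap 1.004 F [ 0.36 -0.41 -0.25] F.ax -0.35
y [ 9.877e-01 -1.562e-01 -6.000e-04] z [-0.1562 -0.9877 -0.0012] yaw -z 81.01 q [-54.3   9.8 -10.   70.3   0.  134.7]
move units [ 0.0885  0.4655 -0.2564]
```

Call:
carry_out(motion=[[0, 0.06, -0.03, -0.2], [0, 0.12, -0.06, -0.4], [0, 0.18, -0.1, -0.6], [0, 0.24, -0.13, -0.8], [0, 0.3, -0.16, -1], [0, 0.36, -0.19, -1], [0, 0.42, -0.22, -1], [0, 0.465, -0.256, -1]])

```text
t: 1.9
eef_pos: [0.4869, -0.2745, 0.2261]
tcp_rot: [[-0.001, 0.942, 0.336], [0.002, 0.336, -0.942], [-1.0, -0.0, -0.002]]
ft_force: [-1.0, 0.7, 0.4]
finger_gap: 0.996
```

Call:
carry_out(motion=[[0, 0, 0, -0.25], [0, 0, 0, -0.5], [0, 0, 0, -0.75], [0, 0, 0, -1]])

```text
t: 2.3
eef_pos: [0.4869, -0.2741, 0.226]
tcp_rot: [[-0.001, 0.661, 0.75], [0.002, 0.75, -0.661], [-1.0, 0.001, -0.002]]
ft_force: [-0.2, 0.3, -0.3]
finger_gap: 1.0
```

Call:
carry_out(motion=[[0, 0, 0, -0.25], [0, 0, 0, -0.5], [0, 0, 0, -0.75], [0, 0, 0, -1]])

```text
t: 2.7
eef_pos: [0.4868, -0.2738, 0.2258]
tcp_rot: [[-0.002, 0.216, 0.976], [0.002, 0.976, -0.216], [-1.0, 0.002, -0.002]]
ft_force: [-0.2, -0.0, 0.3]
finger_gap: 0.997
```

Call:
carry_out(motion=[[0, 0, 0, -0.25], [0, 0, 0, -0.5], [0, 0, 0, -0.75], [0, 0, 0, -1]])

```text
t: 3.1
eef_pos: [0.4868, -0.2736, 0.2257]
tcp_rot: [[-0.002, -0.284, 0.959], [0.003, 0.959, 0.284], [-1.0, 0.003, -0.001]]
ft_force: [0.5, 0.0, 0.7]
finger_gap: 1.006
```

Call:
carry_out(motion=[[0, 0, 0, -0.25], [0, 0, 0, -0.5], [0, 0, 0, -0.75], [0, 0, 0, -1]])

```text
t: 3.5
eef_pos: [0.4868, -0.2733, 0.2255]
tcp_rot: [[-0.002, -0.712, 0.702], [0.003, 0.702, 0.712], [-1.0, 0.004, 0.0]]
ft_force: [0.4, 0.1, 0.0]
finger_gap: 0.998
```

Call:
carry_out(motion=[[0, 0, 0, -0.25], [0, 0, 0, -0.5], [0, 0, 0, -0.75], [0, 0, 0, -1], [0, 0, 0, -1]])

```text
t: 4.0
eef_pos: [0.4867, -0.273, 0.2254]
tcp_rot: [[-0.003, -0.962, 0.272], [0.003, 0.272, 0.962], [-1.0, 0.004, 0.002]]
ft_force: [0.0, -1.0, -0.2]
finger_gap: 0.995
```

Run:
```python
from h import *
t=O-.285*ax;t[2]=.045;rep(t)
for n in("top","side"):
    p,d=optics.camera(n); cv2.imwrite(f"pics/{n}1.png",p[:,:,::-1]); np.save(f"pics/{n}1.npy",d)
```

```text
t 4.0 p [ 0.4867 -0.273   0.2254] chest-x of tcp -0.2833 gap 0.995 F [ 0.03 -0.96 -0.23] F.ax -0.94
y [-0.9622  0.2724  0.0035] z [0.2724 0.9622 0.0022] yaw -z -105.81 q [-37.7  18.5   2.   73.7   0.  -21.9]
move units [ 0.6012 -0.002  -0.0071]
```

View pics/top1.png

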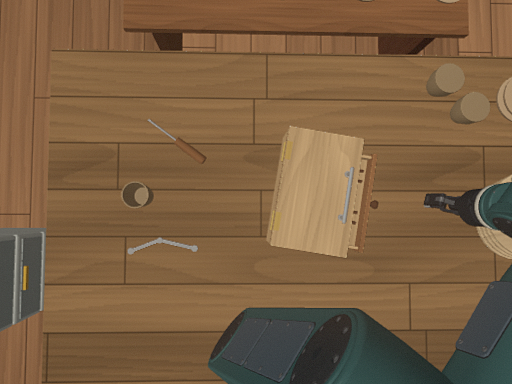

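The top view shows the open gripper in front of the knob at about (430-460,200). The knob is at (375,204). Next I descend to knob height.

Call:
carry_out(motion=[[0.07, 0, 0, -0.12], [0.15, 0, 0, -0.237], [0.23, 0, 0, -0.237], [0.31, 0, 0, -0.237], [0.39, 0, 0, -0.237], [0.46, 0, 0, -0.237], [0.52, 0, 0, -0.237], [0.57, 0, 0, -0.237], [0.6, 0, 0, -0.237], [0.6, 0, 0, -0.237]])

```text
t: 5.1
eef_pos: [0.4858, -0.2721, 0.0446]
tcp_rot: [[-0.004, -0.986, 0.164], [0.004, 0.164, 0.986], [-1.0, 0.005, 0.003]]
ft_force: [-0.5, 0.7, 0.9]
finger_gap: 1.0
```

Run:
```python
from h import *
t=O-.180*ax;t[2]=.045;rep(t)
for n in("top","side"):
    p,d=optics.camera(n); cv2.imwrite(f"pics/{n}2.png",p[:,:,::-1]); np.save(f"pics/{n}2.npy",d)
    if n=="top": cv2.imwrite("pics/crop2.png",cv2.resize(p[110:290,250:512],None,fx=3,fy=3,interpolation=cv2.INTER_CUBIC)[:,:,::-1])
```

```text
t 5.1 p [ 0.4858 -0.2721  0.0446] chest-x of tcp -0.2825 gap 1.0 F [-0.54  0.65  0.86] F.ax 0.56
y [-0.9864  0.1641  0.0046] z [0.1641 0.9864 0.0034] yaw -z -99.44 q [-37.7  25.1 -17.4  47.8   0.  -28.2]
move units [-3.000e-04 -0.000e+00  3.418e-01]
```

View pics/crop2.png

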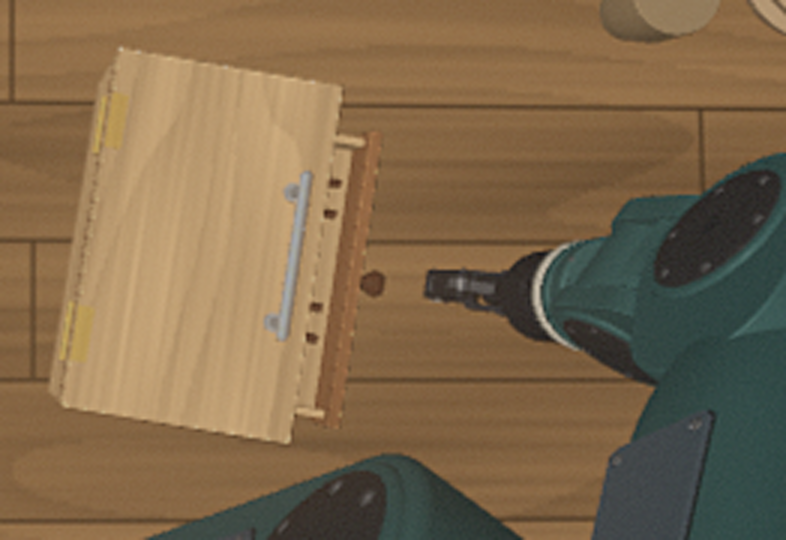

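The gripper lies in line with the knob, which is at crop (372,283); the finger is at crop (430,285). Now I push.

Call:
carry_out(motion=[[0, 0, 0.04, 0], [0, 0, 0.08, 0], [0, 0, 0.12, 0], [0, 0, 0.15, 0], [0, 0, 0.18, 0], [0, 0, 0.21, 0], [0, 0, 0.24, 0], [0, 0, 0.26, 0], [0, 0, 0.28, 0], [0, 0, 0.3, 0]])

```text
t: 6.2
eef_pos: [0.5013, -0.1836, 0.0462]
tcp_rot: [[-0.002, -0.987, 0.163], [0.003, 0.163, 0.987], [-1.0, 0.003, 0.002]]
ft_force: [-1.3, -0.2, 3.5]
finger_gap: 1.001
```

Run:
```python
from h import *
t=O-.180*ax;t[2]=.045;rep(t)
for n in("top",):
    p,d=optics.camera(n); cv2.imwrite("pics/crop3.png",cv2.resize(p[110:290,250:512],None,fx=3,fy=3,interpolation=cv2.INTER_CUBIC)[:,:,::-1])
```

```text
t 6.2 p [ 0.5013 -0.1836  0.0462] chest-x of tcp -0.1926 gap 1.001 F [-1.32 -0.23  3.55] F.ax -0.43
y [-0.9865  0.1635  0.0026] z [0.1635 0.9865 0.0023] yaw -z -99.41 q [-28.9  23.  -20.9  46.3   0.1 -19.5]
move units [0.0041 0.0024 0.0421]
```

View pics/crop3.png

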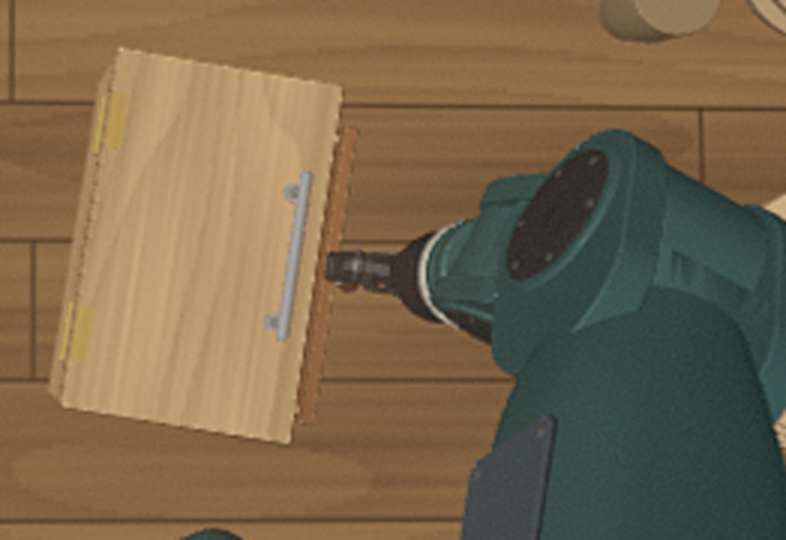

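Run:
```python
from h import *
s=telemetry.state();R=np.array(s["tcp_rot"]);p=np.array(s["eef_pos"])
f=lambda q:tuple(np.round((np.array(pix("top",q))-[250,110])*3,0))
for op in(.075,.02,.01): 
    k=O-(.123+op)*ax; k[2]=.038; print("knob",op,f(k))
for dx in(0.02,0,-.03,-.05):
    print("finger",dx,f(p+.05*R[:,2]+dx*R[:,0]))
ay=np.array([-ax[1],ax[0],0]); print("lateral tcp",(p-O)@ay)
# drawer front line pts in crop -> world at z=.064
for u,v in [(358,130),(312,424),(380,135),(335,426)]:
    q=ray("top",u/3+250,v/3+110,.064); print((u,v),q.round(4),((q-O)@ax).round(4))
```

```text
knob 0.075 (np.float64(382.0), np.float64(283.0))
knob 0.02 (np.float64(325.0), np.float64(274.0))
knob 0.01 (np.float64(314.0), np.float64(272.0))
finger 0.02 (np.float64(320.0), np.float64(273.0))
finger 0 (np.float64(326.0), np.float64(273.0))
finger -0.03 (np.float64(337.0), np.float64(272.0))
finger -0.05 (np.float64(344.0), np.float64(271.0))
lateral tcp -0.0004842651079024145
(358, 130) [ 0.6413 -0.159   0.064 ] -0.1464
(312, 424) [ 0.3709 -0.1129  0.064 ] -0.1433
(380, 135) [ 0.6368 -0.1795  0.064 ] -0.1674
(335, 426) [ 0.3691 -0.1341  0.064 ] -0.1645
```

Run:
```python
from h import *
p,d=optics.camera("top"); W=cloud("top",d)
a=cv2.resize(p[170:235,330:420],None,fx=8,fy=8,interpolation=cv2.INTER_NEAREST)[:,:,::-1]; cv2.imwrite("pics/z4.png",a)
for v in range(192,214,2): print(v,[int(x*1000) if x==x else -1 for x in W[v,352:384:2,2]])
p,d=optics.camera("side"); cv2.imwrite("pics/side4.png",p[:,:,::-1])
```

```text
192 [160, 160, 158, 60, 63, 67, 4, 3, 1, -1, 0, 0, 1, -1, 1, -2]
194 [163, 161, 49, 64, 122, 134, 147, 157, 168, 169, 0, 133, 137, -1, 0, 1]
196 [158, 160, 50, 62, 116, 139, 146, 158, 169, 167, 124, 129, 132, 163, 171, 183]
198 [158, 158, 47, 61, 121, 142, 142, 161, 166, 167, 166, 165, 164, 162, 174, 191]
200 [159, 159, 55, 117, 122, 140, 150, 163, 169, 170, 166, 168, 165, 167, 176, 185]
202 [163, 158, 57, 114, 127, 142, 155, 164, 169, 168, 127, 130, 161, 167, 174, 188]
204 [164, 162, 59, 65, 62, 76, 106, 117, 121, 124, 128, 132, 4, 166, 173, 190]
206 [162, 42, 63, 61, 64, 1, 40, 41, 44, 0, 129, 136, 138, 141, 150, 185]
208 [162, 45, 63, 65, 59, 0, 0, -2, -2, 0, 3, 1, -1, -2, 0, 153]
210 [158, 49, 63, 65, 2, 0, 1, -2, 2, 0, -4, 1, 0, -1, 1, 0]
212 [159, 51, 61, 62, 0, 1, 0, -1, -2, 2, 6, 2, 0, 3, -2, 0]
```

View pics/z4.png

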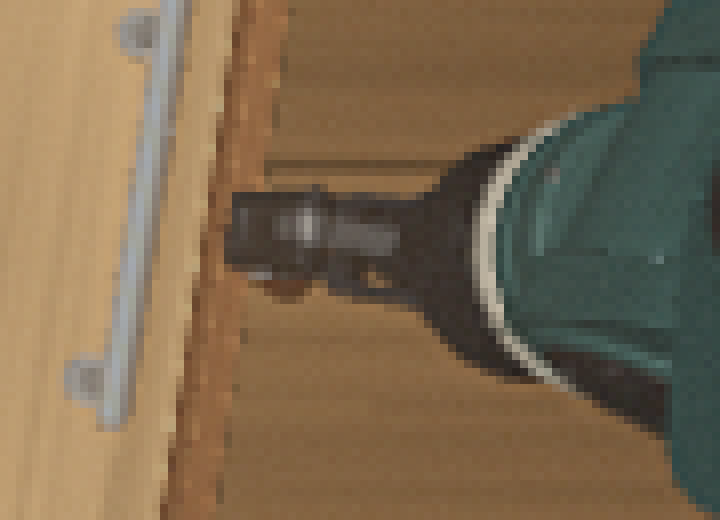

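View pics/side4.png

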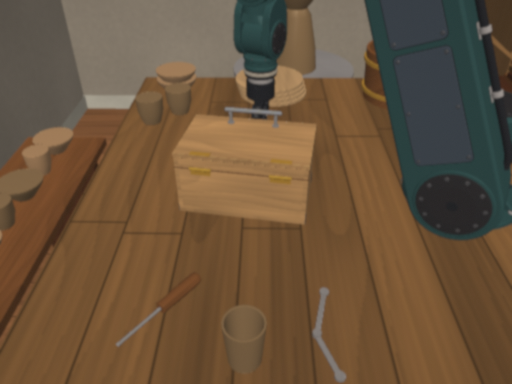

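The depth image puts the drawer front still about 50 mm out. The fully open finger, whose pads stand farther back, seems to have ridden over the knob. I back off, half close the fingers so the tips reach lower, go down a little and push again.

Call:
carry_out(motion=[[0, 0, -0.05, 0], [0, 0, -0.12, 0], [0, 0, -0.2, 0], [0, 0, -0.26, 0], [0, 0, -0.26, 0]])

```text
t: 6.85
eef_pos: [0.4882, -0.2631, 0.0457]
tcp_rot: [[-0.002, -0.986, 0.166], [0.003, 0.166, 0.986], [-1.0, 0.002, 0.002]]
ft_force: [0.1, 0.2, 0.5]
finger_gap: 1.004
```

Call:
carry_out(motion=[[0, 0, 0, 0], [0.01, 0, 0, 0], [0.02, 0, 0, 0], [0.022, 0, 0, 0], [0.022, 0, 0, 0], [0.022, 0, 0, 0]], fingers=0.5)

```text
t: 7.45
eef_pos: [0.4882, -0.2629, 0.0391]
tcp_rot: [[-0.002, -0.986, 0.165], [0.003, 0.165, 0.986], [-1.0, 0.002, 0.002]]
ft_force: [0.6, 0.8, -0.2]
finger_gap: 0.497
```

Run:
```python
from h import *
t=O-.1585*ax;t[2]=.038;rep(t)
p,d=optics.camera("top"); W=cloud("top",d)
a=cv2.resize(p[170:235,330:420],None,fx=8,fy=8,interpolation=cv2.INTER_NEAREST)[:,:,::-1]; cv2.imwrite("pics/z5.png",a)
for v in range(198,214,2): print(v,[int(x*1000) if x==x else -1 for x in W[v,352:400:2,2]])
print([(u,((W[204,u]-O)@ax).round(3),W[204,u,2].round(3)) for u in range(352,384,2)])
```

```text
t 7.45 p [ 0.4882 -0.2629  0.0391] chest-x of tcp -0.273 gap 0.497 F [ 0.64  0.76 -0.18] F.ax 0.85
y [-0.9863  0.1652  0.0025] z [0.1652 0.9863 0.0021] yaw -z -99.51 q [-36.7  25.1 -18.4  46.7   0.  -27.2]
move units [0.0046 0.0039 0.3817]
198 [163, 160, 47, 63, 65, 65, 2, 3, 0, 2, -2, 1, 0, -2, 1, -1, 2, -1, 0, 0, 1, 1, 2, 2]
200 [160, 159, 46, 64, 64, 40, 38, 44, 49, 0, 1, 0, 0, 0, 1, 1, 2, 0, 1, 2, 0, -1, 141, 146]
202 [160, 159, 51, 62, 66, 46, 48, 51, 51, -1, 0, 3, 0, 1, -1, 0, 1, 3, 5, 3, 0, 95, 147, 151]
204 [160, 159, 54, 63, 64, 38, 45, 48, 51, 0, 1, 1, 1, 2, -2, 2, 4, 3, 0, 4, -1, 112, 144, 147]
206 [162, 43, 58, 65, 64, 0, 39, 48, 43, 3, 0, -1, 6, 1, 0, 0, 0, 0, -2, -1, 3, 124, 149, 146]
208 [162, 43, 56, 64, 63, 2, 3, 0, 2, -1, 0, 1, 3, 0, 3, -2, 2, 1, -2, -1, 0, 132, 144, 147]
210 [157, 42, 61, 63, 67, -3, -4, 0, 2, 1, 4, 0, 0, -5, 4, 4, -3, 2, 0, 0, 0, 0, 58, 70]
212 [162, 47, 63, 66, 62, 4, 0, 0, 1, 3, 0, 3, 0, -4, 0, -2, 0, -1, -1, 2, 3, 0, 2, 0]
[(352, np.float64(-0.091), np.float64(0.161)), (354, np.float64(-0.097), np.float64(0.16)), (356, np.float64(-0.133), np.float64(0.054)), (358, np.float64(-0.136), np.float64(0.063)), (360, np.float64(-0.141), np.float64(0.065)), (362, np.float64(-0.154), np.float64(0.038)), (364, np.float64(-0.158), np.float64(0.045)), (366, np.float64(-0.162), np.float64(0.049)), (368, np.float64(-0.167), np.float64(0.052)), (370, np.float64(-0.19), np.float64(-0.0)), (372, np.float64(-0.195), np.float64(0.001)), (374, np.float64(-0.201), np.float64(0.002)), (376, np.float64(-0.207), np.float64(0.002)), (378, np.float64(-0.212), np.float64(0.003)), (380, np.float64(-0.22), np.float64(-0.002)), (382, np.float64(-0.224), np.float64(0.002))]
```

View pics/z5.png

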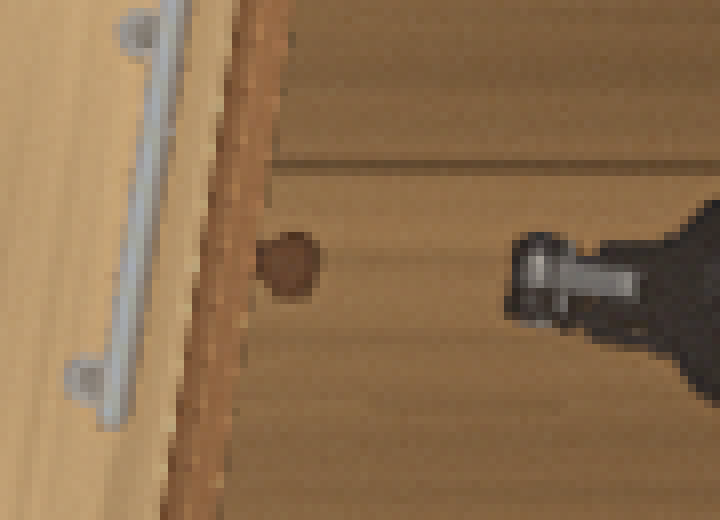

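The knob is clear at zoom (290,265) with its end near chest x = -0.170, so about 47 mm remain. The half-closed fingers reach lower, so I push again.

Call:
carry_out(motion=[[0, 0, 0.05, 0], [0, 0, 0.1, 0], [0, 0, 0.15, 0], [0, 0, 0.19, 0], [0, 0, 0.22, 0], [0, 0, 0.24, 0], [0, 0, 0.26, 0], [0, 0, 0.28, 0], [0, 0, 0.3, 0], [0, 0, 0.3, 0]])

```text
t: 8.5
eef_pos: [0.5032, -0.1736, 0.0393]
tcp_rot: [[-0.002, -0.986, 0.165], [0.003, 0.165, 0.986], [-1.0, 0.002, 0.002]]
ft_force: [0.1, -1.0, -0.6]
finger_gap: 0.497
```

Run:
```python
from h import *
t=O-.1585*ax;t[2]=.038;rep(t)
p,d=optics.camera("top"); W=cloud("top",d)
a=cv2.resize(p[170:235,330:420],None,fx=8,fy=8,interpolation=cv2.INTER_NEAREST)[:,:,::-1]; cv2.imwrite("pics/z6.png",a)
```

```text
t 8.5 p [ 0.5032 -0.1736  0.0393] chest-x of tcp -0.1825 gap 0.497 F [ 0.09 -0.98 -0.6 ] F.ax -0.96
y [-0.9863  0.1649  0.0025] z [0.1649 0.9863 0.0024] yaw -z -99.49 q [-27.9  23.3 -21.7  45.2   0.1 -18.4]
move units [0.0047 0.0039 0.08  ]
```

View pics/z6.png

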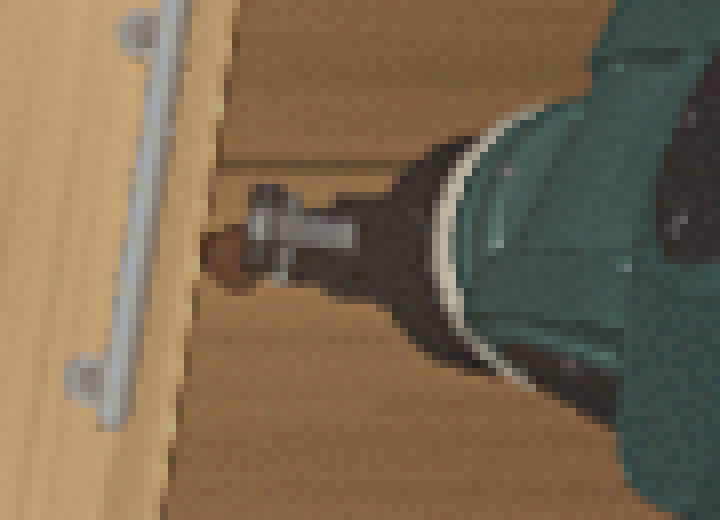

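The drawer is moving now; its front has gone under the lid edge and the knob is at zoom (235,258). I keep pushing, slowly.

Call:
carry_out(motion=[[0, 0, 0.01, 0], [0, 0, 0.02, 0], [0, 0, 0.03, 0], [0, 0, 0.04, 0], [0, 0, 0.05, 0], [0, 0, 0.06, 0], [0, 0, 0.065, 0], [0, 0, 0.07, 0], [0, 0, 0.07, 0]])

```text
t: 9.45
eef_pos: [0.5062, -0.1561, 0.0398]
tcp_rot: [[-0.003, -0.986, 0.167], [-0.003, 0.167, 0.986], [-1.0, 0.003, -0.004]]
ft_force: [-10.7, -28.2, 2.0]
finger_gap: 0.503
```

Run:
```python
from h import *
t=O-.1585*ax;t[2]=.038;rep(t)
p,d=optics.camera("top"); W=cloud("top",d)
a=cv2.resize(p[170:235,330:420],None,fx=8,fy=8,interpolation=cv2.INTER_NEAREST)[:,:,::-1]; cv2.imwrite("pics/z7.png",a)
```

```text
t 9.45 p [ 0.5062 -0.1561  0.0398] chest-x of tcp -0.1647 gap 0.503 F [-10.71 -28.18   1.99] F.ax -29.51
y [-0.986   0.167   0.0027] z [ 0.167   0.986  -0.0038] yaw -z -99.61 q [-25.8  23.  -22.1  45.   -0.3 -16.2]
move units [0.0058 0.0042 0.0207]
```

View pics/z7.png

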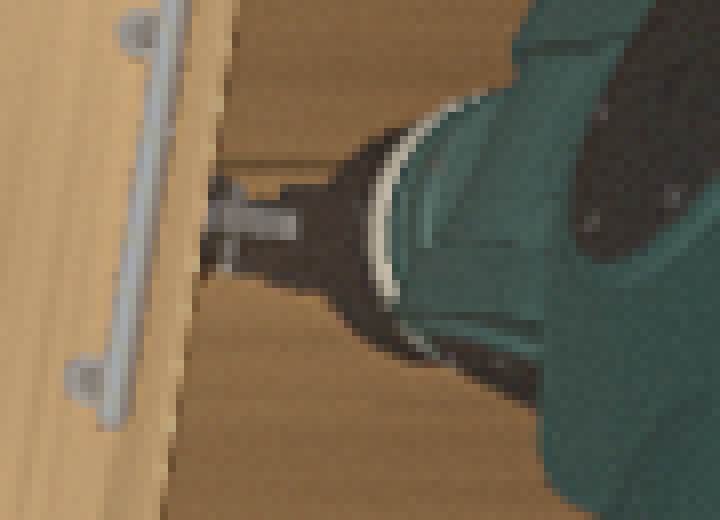

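The force is 29 N, so this is either the drawer's stop or a knuckle on the lid edge. I back off to see.

Call:
carry_out(motion=[[0, 0, -0.05, 0], [0, 0, -0.12, 0], [0, 0, -0.2, 0], [0, 0, -0.25, 0], [0, 0, -0.25, 0]])

```text
t: 10.0
eef_pos: [0.4935, -0.2315, 0.0399]
tcp_rot: [[-0.003, -0.986, 0.169], [-0.003, 0.169, 0.986], [-1.0, 0.002, -0.004]]
ft_force: [-0.3, -0.3, -0.2]
finger_gap: 0.492
```

Run:
```python
from h import *
rep()
p,d=optics.camera("top"); W=cloud("top",d)
a=cv2.resize(p[170:235,330:420],None,fx=8,fy=8,interpolation=cv2.INTER_NEAREST)[:,:,::-1]; cv2.imwrite("pics/z8.png",a)
k=O-(.123)*ax; k[2]=.038;u=np.array(pix("top",k));print("home knob end zoom",(u-[330,170])*8)
for v in(200,202,204): print([(u,((W[v,u]-O)@ax).round(3),W[v,u,2].round(3)) for u in range(353,367)])
```

```text
t 10.0 p [ 0.4935 -0.2315  0.0399] chest-x of tcp -0.2412 gap 0.492 F [-0.34 -0.28 -0.18] F.ax -0.34
y [-0.9856  0.1689  0.0025] z [ 0.1689  0.9856 -0.0035] yaw -z -99.72 q [-33.6  24.2 -19.8  46.   -0.2 -23.8]
home knob end zoom [170.86777571 241.83921138]
[(353, np.float64(-0.092), np.float64(0.16)), (354, np.float64(-0.095), np.float64(0.161)), (355, np.float64(-0.13), np.float64(0.049)), (356, np.float64(-0.133), np.float64(0.049)), (357, np.float64(-0.136), np.float64(0.049)), (358, np.float64(-0.138), np.float64(0.05)), (359, np.float64(-0.141), np.float64(0.051)), (360, np.float64(-0.159), np.float64(-0.001)), (361, np.float64(-0.162), np.float64(-0.001)), (362, np.float64(-0.164), np.float64(0.001)), (363, np.float64(-0.167), np.float64(0.001)), (364, np.float64(-0.171), np.float64(-0.001)), (365, np.float64(-0.173), np.float64(0.001)), (366, np.float64(-0.176), np.float64(0.002))]
[(353, np.float64(-0.093), np.float64(0.16)), (354, np.float64(-0.095), np.float64(0.162)), (355, np.float64(-0.131), np.float64(0.047)), (356, np.float64(-0.134), np.float64(0.046)), (357, np.floa
[... 388 characters left out ...]
t64(0.002)), (366, np.float64(-0.176), np.float64(0.004))]
[(353, np.float64(-0.094), np.float64(0.16)), (354, np.float64(-0.096), np.float64(0.163)), (355, np.float64(-0.133), np.float64(0.044)), (356, np.float64(-0.136), np.float64(0.044)), (357, np.float64(-0.137), np.float64(0.049)), (358, np.float64(-0.141), np.float64(0.047)), (359, np.float64(-0.157), np.float64(0.001)), (360, np.float64(-0.161), np.float64(-0.0)), (361, np.float64(-0.163), np.float64(0.0)), (362, np.float64(-0.167), np.float64(-0.001)), (363, np.float64(-0.169), np.float64(0.001)), (364, np.float64(-0.172), np.float64(0.002)), (365, np.float64(-0.175), np.float64(0.002)), (366, np.float64(-0.178), np.float64(0.001))]
```

View pics/z8.png

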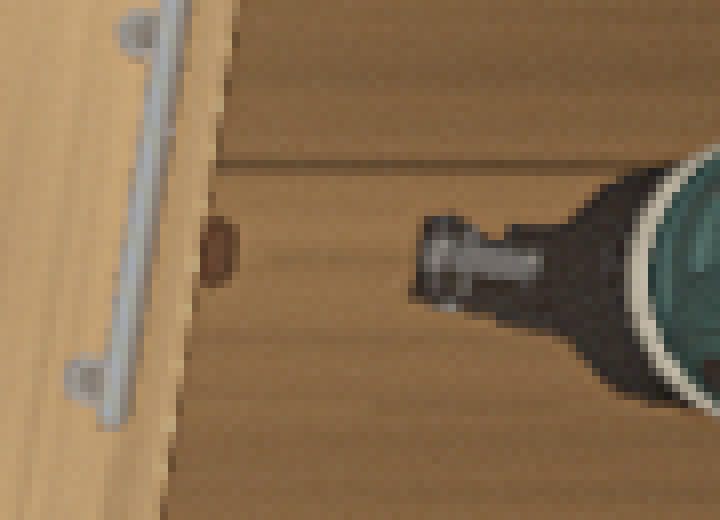

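Run:
```python
from h import *
s=telemetry.state();p0=np.array(s["eef_pos"])
p,d=optics.camera("top"); W=cloud("top",d)
for v in(197,199,201,203,205,207): print(v,[(u,round(((W[v,u]-p0)@ax)*1000),round(W[v,u,2]*1000)) for u in range(380,412,2) if W[v,u,2]>.015])
```

```text
197 [(384, 66, 148), (386, 62, 151), (402, 34, 182), (404, 35, 196), (406, 35, 206), (408, 34, 217), (410, 41, 243)]
199 [(382, 57, 109), (384, 66, 148), (386, 61, 148), (388, 52, 139), (394, 28, 118), (396, 40, 160), (398, 35, 160), (400, 36, 176), (402, 36, 186), (404, 37, 202), (406, 35, 210), (408, 35, 220), (410, 42, 248)]
201 [(382, 61, 124), (384, 63, 144), (386, 61, 150), (388, 56, 151), (390, 51, 153), (392, 47, 154), (394, 40, 150), (396, 39, 161), (398, 37, 167), (400, 37, 181), (402, 37, 192), (404, 38, 205), (406, 34, 207), (408, 40, 234), (410, 42, 249)]
203 [(382, 65, 137), (384, 64, 147), (386, 59, 148), (388, 56, 152), (390, 50, 151), (392, 45, 152), (394, 42, 157), (396, 38, 159), (398, 38, 172), (400, 38, 183), (402, 37, 194), (404, 37, 206), (406, 34, 210), (408, 44, 244), (410, 42, 250)]
205 [(382, 66, 142), (384, 64, 151), (386, 59, 149), (388, 50, 140), (390, 29, 97), (392, 29, 113), (394, 41, 156), (396, 40, 165), (398, 37, 171), (400, 36, 181), (402, 37, 196), (404, 37, 208), (406, 35, 213), (408, 44, 244), (410, 40, 247)]
207 [(382, 51, 102), (384, 51, 117), (386, 28, 69), (388, 33, 97), (390, 30, 104), (392, 28, 110), (394, 40, 154), (396, 37, 160), (398, 35, 168), (400, 37, 185), (402, 36, 195), (404, 36, 205), (406, 37, 218), (408, 40, 236), (410, 40, 249)]
```

The depth data show the gripper's knuckle stands 66 mm ahead of the TCP at z≈0.14, so it met the lid edge. The drawer sprang back to about 18 mm. With the fingers fully open, the fingertip's back reaches nearly as far as the knuckle, but it has to be lower. I open the fingers and go down carefully.

Call:
carry_out(motion=[[0, 0, -0.03, 0], [0, 0, -0.06, 0], [0, 0, -0.08, 0], [0.01, 0, -0.08, 0], [0.02, 0, -0.08, 0], [0.03, 0, -0.08, 0], [0.037, 0, -0.08, 0], [0.037, 0, -0.08, 0]], fingers=1)

```text
t: 10.9
eef_pos: [0.4893, -0.2531, 0.0285]
tcp_rot: [[-0.004, -0.986, 0.167], [-0.002, 0.167, 0.986], [-1.0, 0.004, -0.003]]
ft_force: [-0.4, -0.7, 0.9]
finger_gap: 1.001
```

Run:
```python
from h import *
t=O-.180*ax;t[2]=.028;rep(t)
s=telemetry.state();p0=np.array(s["eef_pos"])
p,d=optics.camera("top"); W=cloud("top",d)
for v in(199,201,203,205,207,209): print(v,[(u,round(((W[v,u]-p0)@ax)*1000),round(W[v,u,2]*1000)) for u in range(376,404,2) if W[v,u,2]>.015])
p,d=optics.camera("side");cv2.imwrite("pics/side9.png",cv2.resize(p[60:220,150:330],None,fx=4,fy=4)[:,:,::-1])
```

```text
t 10.9 p [ 0.4893 -0.2531  0.0285] chest-x of tcp -0.2632 gap 1.001 F [-0.42 -0.74  0.94] F.ax -0.8
y [-0.9859  0.1673  0.0036] z [ 0.1673  0.9859 -0.0027] yaw -z -99.63 q [-35.7  25.4 -19.9  44.8  -0.2 -26.1]
move units [0.0008 0.0019 0.2772]
199 [(384, 73, 105), (386, 72, 118), (388, 70, 126), (390, 69, 135), (392, 69, 149), (394, 65, 152), (396, 58, 147), (398, 39, 113), (400, 36, 120), (402, 34, 126)]
201 [(384, 71, 102), (386, 73, 122), (388, 70, 128), (390, 67, 133), (392, 67, 147), (394, 63, 148), (396, 58, 149), (398, 39, 115), (400, 34, 115), (402, 40, 143)]
203 [(382, 73, 94), (384, 71, 103), (386, 72, 120), (388, 70, 129), (390, 69, 141), (392, 68, 152), (394, 62, 149), (396, 57, 150), (398, 51, 147), (400, 46, 148), (402, 42, 149)]
205 [(382, 74, 98), (384, 70, 103), (386, 71, 121), (388, 69, 128), (390, 69, 141), (392, 66, 149), (394, 62, 149), (396, 57, 152), (398, 51, 148), (400, 46, 149), (402, 39, 145)]
207 [(382, 75, 103), (384, 74, 115), (386, 71, 121), (388, 70, 134), (390, 68, 141), (392, 65, 148), (394, 62, 152), (396, 41, 113), (398, 34, 109), (400, 42, 141), (402, 39, 146)]
209 [(390, 50, 97), (392, 46, 100), (394, 43, 107), (396, 39, 110), (398, 35, 113), (402, 38, 144)]
```

View pics/side9.png

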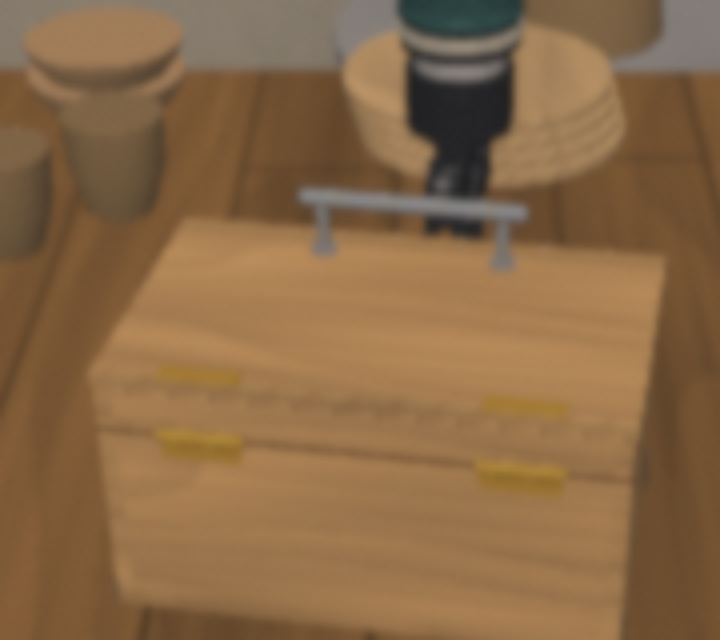

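At TCP z=0.0285 nothing touches the bench. The knuckle stands 73 mm ahead, which leaves about 9 mm to the lid when the drawer is home. I push.

Call:
carry_out(motion=[[0, 0, 0.04, 0], [0, 0, 0.08, 0], [0, 0, 0.12, 0], [0, 0, 0.15, 0], [0, 0, 0.18, 0], [0, 0, 0.2, 0], [0, 0, 0.22, 0], [0, 0, 0.23, 0], [0, 0, 0.24, 0], [0, 0, 0.25, 0]])

```text
t: 12.0
eef_pos: [0.502, -0.1796, 0.0286]
tcp_rot: [[-0.004, -0.986, 0.168], [-0.003, 0.168, 0.986], [-1.0, 0.003, -0.004]]
ft_force: [-0.9, -5.9, 0.3]
finger_gap: 1.001
```

Run:
```python
from h import *
t=O-.180*ax;t[2]=.028;rep(t); print(telemetry.state()["torque"])
```

```text
t 12.0 p [ 0.502  -0.1796  0.0286] chest-x of tcp -0.1886 gap 1.001 F [-0.91 -5.89  0.32] F.ax -5.96
y [-0.9858  0.1677  0.0031] z [ 0.1677  0.9858 -0.0038] yaw -z -99.66 q [-28.3  24.  -22.5  43.6  -0.3 -18.6]
move units [0.002  0.0029 0.0287]
[-0.92255323  0.34769917  0.01263247]
```

A resistance of 6 N means the finger is on the knob, in the catch. I continue.

Call:
carry_out(motion=[[0, 0, 0.006, 0], [0, 0, 0.012, 0], [0, 0, 0.018, 0], [0, 0, 0.024, 0], [0, 0, 0.03, 0], [0, 0, 0.034, 0], [0, 0, 0.034, 0]])

```text
t: 12.7
eef_pos: [0.5038, -0.1692, 0.0286]
tcp_rot: [[-0.004, -0.986, 0.167], [-0.003, 0.168, 0.986], [-1.0, 0.003, -0.003]]
ft_force: [0.7, -0.3, -0.2]
finger_gap: 1.0
```

Run:
```python
from h import *
t=O-.180*ax;t[2]=.028;rep(t); print(telemetry.state()["torque"])
```

```text
t 12.7 p [ 0.5038 -0.1692  0.0286] chest-x of tcp -0.178 gap 1.0 F [ 0.69 -0.31 -0.16] F.ax -0.2
y [-0.9859  0.1675  0.003 ] z [ 0.1675  0.9859 -0.0031] yaw -z -99.64 q [-27.2  23.9 -22.7  43.5  -0.2 -17.6]
move units [ 0.002   0.0028 -0.0067]
[0.00968382 0.03746909 0.0079383 ]
```

Call:
carry_out(motion=[[0, 0, 0.004, 0], [0, 0, 0.008, 0], [0, 0, 0.012, 0], [0, 0, 0.012, 0]])

```text
t: 13.1
eef_pos: [0.5045, -0.1654, 0.0285]
tcp_rot: [[-0.003, -0.986, 0.167], [-0.002, 0.167, 0.986], [-1.0, 0.003, -0.003]]
ft_force: [0.5, -0.6, -0.1]
finger_gap: 1.002
```

Run:
```python
from h import *
t=O-.180*ax;t[2]=.028;rep(t); print(telemetry.state()["torque"])
```

```text
t 13.1 p [ 0.5045 -0.1654  0.0285] chest-x of tcp -0.1742 gap 1.002 F [ 0.54 -0.56 -0.13] F.ax -0.47
y [-0.9859  0.1673  0.003 ] z [ 0.1673  0.9859 -0.0029] yaw -z -99.63 q [-26.8  23.8 -22.8  43.5  -0.2 -17.2]
move units [ 0.0019  0.0028 -0.0194]
[0.02464115 0.03364175 0.00672674]
```

Call:
carry_out(motion=[[0, 0, -0.05, 0], [0, 0, -0.12, 0], [0, 0, -0.2, 0], [0, 0, -0.25, 0], [0, 0, -0.25, 0]])

```text
t: 13.6
eef_pos: [0.4917, -0.2414, 0.0287]
tcp_rot: [[-0.003, -0.986, 0.17], [-0.003, 0.17, 0.986], [-1.0, 0.003, -0.003]]
ft_force: [-0.2, 0.5, 0.1]
finger_gap: 1.004
```

Run:
```python
from h import *
rep()
p,d=optics.camera("top"); W=cloud("top",d)
a=cv2.resize(p[170:235,330:420],None,fx=8,fy=8,interpolation=cv2.INTER_NEAREST)[:,:,::-1]; cv2.imwrite("pics/z10.png",a)
for v in(200,202,204): print([(u,((W[v,u]-O)@ax).round(3),W[v,u,2].round(3)) for u in range(352,359)])
```

```text
t 13.6 p [ 0.4917 -0.2414  0.0287] chest-x of tcp -0.2512 gap 1.004 F [-0.21  0.49  0.06] F.ax 0.45
y [-0.9855  0.1695  0.0027] z [ 0.1695  0.9855 -0.0033] yaw -z -99.76 q [-34.5  25.1 -20.4  44.6  -0.2 -24.8]
[(352, np.float64(-0.09), np.float64(0.159)), (353, np.float64(-0.092), np.float64(0.162)), (354, np.float64(-0.095), np.float64(0.16)), (355, np.float64(-0.143), np.float64(0.006)), (356, np.float64(-0.148), np.float64(-0.002)), (357, np.float64(-0.15), np.float64(0.001)), (358, np.float64(-0.154), np.float64(-0.002))]
[(352, np.float64(-0.091), np.float64(0.161)), (353, np.float64(-0.093), np.float64(0.161)), (354, np.float64(-0.096), np.float64(0.159)), (355, np.float64(-0.144), np.float64(0.002)), (356, np.float64(-0.147), np.float64(0.002)), (357, np.float64(-0.151), np.float64(0.0)), (358, np.float64(-0.153), np.float64(0.001))]
[(352, np.float64(-0.092), np.float64(0.158)), (353, np.float64(-0.094), np.float64(0.161)), (354, np.float64(-0.097), np.float64(0.159)), (355, np.float64(-0.145), np.float64(0.002)), (356, np.float64(-0.149), np.float64(-0.002)), (357, np.float64(-0.151), np.float64(0.002)), (358, np.float64(-0.154), np.float64(0.001))]
```

View pics/z10.png

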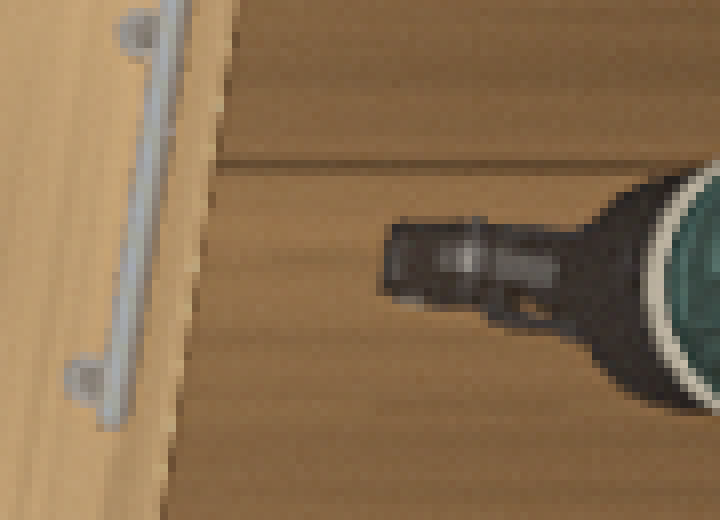

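The knob is now hidden under the lid edge, which means it is within about 5 mm of home. I push once more, gently, to feel the stop. The ratio of torque to force will tell the knob from the lid.

Call:
carry_out(motion=[[0, 0, 0.06, 0], [0, 0, 0.12, 0], [0, 0, 0.18, 0], [0, 0, 0.22, 0], [0, 0, 0.245, 0], [0, 0, 0.255, 0], [0, 0, 0.262, 0], [0, 0, 0.268, 0], [0, 0, 0.272, 0], [0, 0, 0.272, 0]])

```text
t: 14.65
eef_pos: [0.505, -0.1629, 0.0288]
tcp_rot: [[-0.005, -0.985, 0.171], [-0.008, 0.171, 0.985], [-1.0, 0.003, -0.009]]
ft_force: [-8.2, -20.6, 1.8]
finger_gap: 0.998
```

Run:
```python
from h import *
rep(); print(telemetry.state()["torque"])
```

```text
t 14.65 p [ 0.505  -0.1629  0.0288] chest-x of tcp -0.1716 gap 0.998 F [ -8.18 -20.58   1.83] F.ax -21.6
y [-0.9853  0.1709  0.0035] z [ 0.1708  0.9853 -0.009 ] yaw -z -99.84 q [-26.4  23.8 -22.9  43.4  -0.6 -16.5]
[-3.70954137  1.51507193  0.28708657]
```

The contact arm is about 0.18 m, which is low, at knob height. The drawer is therefore hard against its stop with 21 N on it, and the lid was not touched. Next I retract, rise and go over the handle.

Call:
carry_out(motion=[[0, 0, -0.05, 0], [0, 0, -0.12, 0], [0, 0, -0.2, 0], [-0.08, 0, -0.2, -0.02], [-0.2, 0, -0.2, -0.03], [-0.34, 0, -0.2, -0.03], [-0.48, 0, -0.2, -0.03], [-0.62, 0, -0.2, -0.03], [-0.74, 0, -0.2, -0.03], [-0.74, 0, -0.2, -0.03]], fingers=0.6, force=40)

```text
t: 15.65
eef_pos: [0.4971, -0.2218, 0.2558]
tcp_rot: [[0.001, -0.988, 0.157], [-0.012, 0.157, 0.988], [-1.0, -0.003, -0.012]]
ft_force: [-0.0, -0.3, -1.0]
finger_gap: 0.598
```

Run:
```python
from h import *
t=O-.0675*ax;t[2]=.25;rep(t)
p,d=optics.camera("top"); W=cloud("top",d); cv2.imwrite("pics/top11.png",p[:,:,::-1])
z=W[...,2];roi=np.zeros(z.shape,bool); roi[160:230,335:360]=1
h=roi&(z>.185)&(z<.215);vv,uu=np.nonzero(h)
Q=np.array([ray("top",u,v,.199)[:2] for u,v in zip(uu,vv)],np.float32)*1000
print(h.sum(),cv2.minAreaRect(Q))
```

```text
t 15.65 p [ 0.4971 -0.2218  0.2558] chest-x of tcp -0.231 gap 0.598 F [-0.05 -0.27 -1.02] F.ax -0.28
y [-0.9877  0.1566 -0.0028] z [ 0.1566  0.9876 -0.0116] yaw -z -99.01 q [-32.3  16.4   3.5  76.8  -0.5 -23.3]
move units [0.0129 0.0084 0.5454]
242 ((519.7645263671875, -59.56001281738281), (11.193113327026367, 137.65101623535156), 80.342041015625)
```

View pics/top11.png

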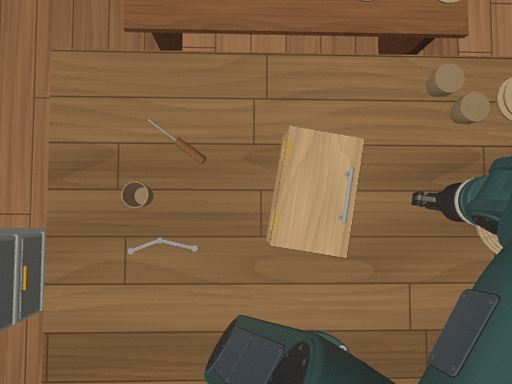

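The drawer is shut: nothing shows in front of the lid edge at (355,200). The handle is confirmed at (0.520,-0.059). I move above it.

Call:
carry_out(motion=[[0, 0, 0.08, 0], [0, 0, 0.18, 0], [0, 0, 0.28, 0], [0, 0, 0.38, 0], [0, 0.004, 0.46, 0], [0, 0.008, 0.52, 0], [0.01, 0.008, 0.546, 0], [0.01, 0.008, 0.546, 0]])

```text
t: 16.5
eef_pos: [0.5195, -0.059, 0.2474]
tcp_rot: [[-0.003, -0.988, 0.156], [-0.01, 0.156, 0.988], [-1.0, 0.002, -0.01]]
ft_force: [0.4, -0.0, 0.2]
finger_gap: 0.601
```

Run:
```python
from h import *
t=np.array([.5198,-.0595,.198]);rep(t)
p,d=optics.camera("side");cv2.imwrite("pics/side12.png",cv2.resize(p[30:220,150:330],None,fx=3,fy=3)[:,:,::-1])
```

```text
t 16.5 p [ 0.5195 -0.059   0.2474] chest-x of tcp -0.0668 gap 0.601 F [ 0.37 -0.02  0.21] F.ax 0.04
y [-0.9878  0.1558  0.0016] z [ 0.1558  0.9877 -0.0102] yaw -z -98.96 q [-15.1  14.6  -0.2  75.2  -0.6  -6.1]
move units [ 0.1645 -0.0014  0.0003]
```

View pics/side12.png

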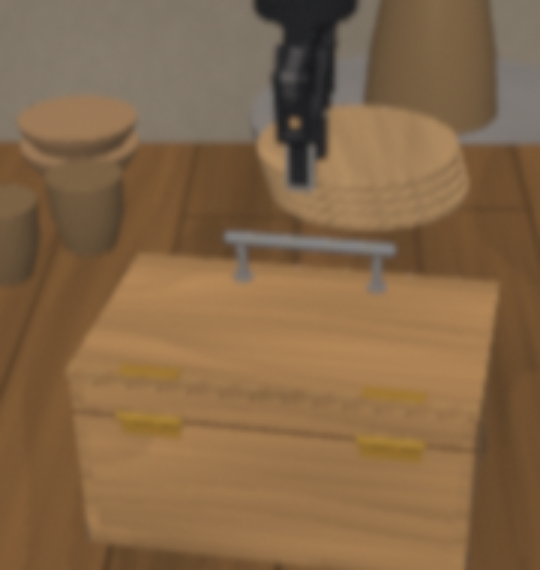

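The side view shows the open fingers straight above the middle of the bar, at zoom (305,240). I go down and close.

Call:
carry_out(motion=[[0.03, 0, 0, 0], [0.06, 0, 0, 0], [0.09, 0, 0, 0], [0.12, 0, 0, 0], [0.145, 0, 0, 0], [0.16, 0, 0, 0], [0.164, 0, 0, 0], [0.164, 0, 0, 0]])

```text
t: 17.35
eef_pos: [0.5195, -0.0601, 0.1985]
tcp_rot: [[-0.003, -0.988, 0.156], [-0.01, 0.156, 0.988], [-1.0, 0.001, -0.01]]
ft_force: [0.5, 0.0, 1.0]
finger_gap: 0.601
```

Call:
carry_out(motion=[[0, 0, 0, 0], [0, 0, 0, 0], [0, 0, 0, 0], [0, 0, 0, 0], [0, 0, 0, 0], [0, 0, 0, 0], [0, 0, 0, 0]], fingers=0, force=40)

```text
t: 18.05
eef_pos: [0.5195, -0.0602, 0.1985]
tcp_rot: [[-0.003, -0.988, 0.156], [-0.01, 0.156, 0.988], [-1.0, 0.001, -0.01]]
ft_force: [-1.0, -0.3, -0.2]
finger_gap: -0.001
```

```bash
cat >> h.py <<'E'
def arc(angs,dz=.003,p0=None,ang0=0.):
    """tool-frame units for moving bar along arc from lid angle ang0 (now) to each ang (deg)"""
    s=telemetry.state(); R=np.array(s["tcp_rot"])
    f=lambda a:(-.1792*np.cos(np.radians(22.99+a)))*ax+np.array([0,0,.1792*np.sin(np.radians(22.99+a))])
    for a in angs: print(a,np.round(R.T@(f(a)-f(ang0))/.3,3).tolist())
def lidang(c=None):
    p=np.array(telemetry.state()["eef_pos"]); x=.097-(p-O)@ax; z=p[2]-.003-.125
    print("lid by angle",np.degrees(np.arctan2(z,x))-22.99,"r",np.hypot(x,z))
E
python3 - <<'E'
from h import *
rep();lidang();arc(range(1,16))
E
```

```text
t 18.05 p [ 0.5195 -0.0602  0.1985] chest-x of tcp -0.0679 gap -0.001 F [-1.05 -0.31 -0.16] F.ax -0.47
y [-0.9877  0.1564  0.0012] z [ 0.1564  0.9876 -0.0105] yaw -z -99.0 q [-15.2  15.5  -6.6  67.9  -0.6  -6.2]
lid by angle 0.14653276940230597 r 0.17935369090262263
1 [-0.01, 0.0, 0.004]
2 [-0.019, 0.0, 0.008]
3 [-0.029, 0.0, 0.013]
4 [-0.038, 0.0, 0.017]
5 [-0.047, 0.0, 0.022]
6 [-0.056, 0.0, 0.027]
7 [-0.066, 0.0, 0.032]
8 [-0.075, 0.0, 0.037]
9 [-0.084, 0.0, 0.042]
10 [-0.092, 0.0, 0.048]
11 [-0.101, 0.0, 0.054]
12 [-0.11, 0.0, 0.059]
13 [-0.118, 0.0, 0.065]
14 [-0.127, 0.0, 0.071]
15 [-0.135, 0.0, 0.078]
```

The gap reads 0, so the bar is not between the pads. I look before doing anything else.

Run:
```python
from h import *
p,d=optics.camera("side");W=cloud("side",d);cv2.imwrite("pics/side13.png",cv2.resize(p[60:160,200:310],None,fx=6,fy=6,interpolation=cv2.INTER_CUBIC)[:,:,::-1])
p,d=optics.camera("top");cv2.imwrite("pics/top13.png",cv2.resize(p[120:260,260:400],None,fx=4,fy=4,interpolation=cv2.INTER_CUBIC)[:,:,::-1])
```

```text
(no output)
```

View pics/side13.png

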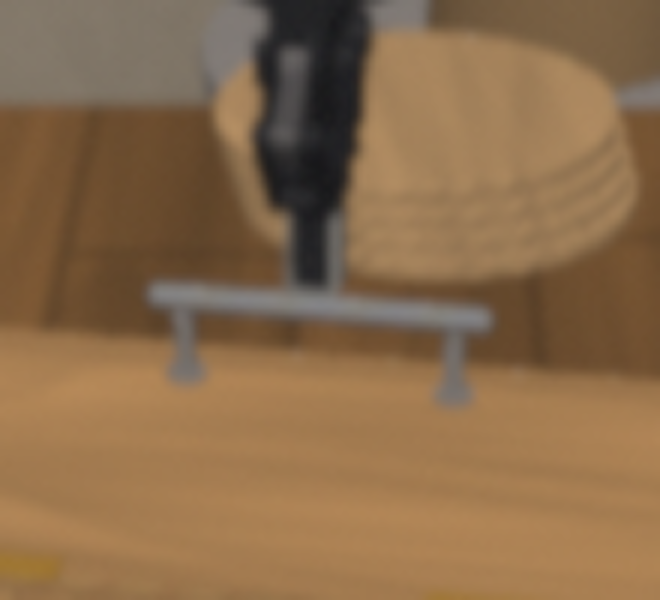

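View pics/top13.png

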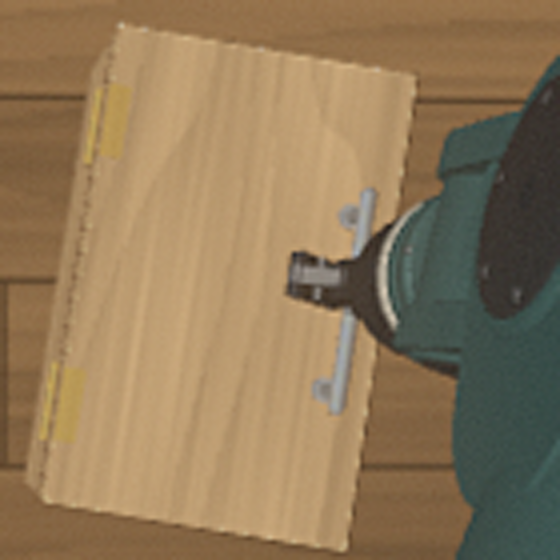

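Run:
```python
from h import *
p,d=optics.camera("side");W=cloud("side",d)
for v in range(88,116,1): print(v,[(u,((W[v,u]-O)@ax*1000).round(),(W[v,u,2]*1000).round(),W[v,u,0].round(3)) for u in (248,250,252,254,240)],p[v,252])
```

```text
88 [(248, np.float64(-18.0), np.float64(275.0), np.float64(0.527)), (250, np.float64(-15.0), np.float64(277.0), np.float64(0.522)), (252, np.float64(-14.0), np.float64(277.0), np.float64(0.518)), (254, np.float64(-29.0), np.float64(271.0), np.float64(0.514)), (240, np.float64(-550.0), np.float64(38.0), np.float64(0.573))] [26 25 28]
89 [(248, np.float64(-18.0), np.float64(273.0), np.float64(0.527)), (250, np.float64(-18.0), np.float64(273.0), np.float64(0.522)), (252, np.float64(-14.0), np.float64(275.0), np.float64(0.518)), (254, np.float64(-26.0), np.float64(270.0), np.float64(0.514)), (240, np.float64(-549.0), np.float64(34.0), np.float64(0.573))] [26 26 28]
90 [(248, np.float64(-22.0), np.float64(268.0), np.float64(0.527)), (250, np.float64(-17.0), np.float64(271.0), np.float64(0.522)), (252, np.float64(-18.0), np.float64(271.0), np.float64(0.518)), (254, np.float64(-27.0), np.float64(267.0), np.float64(0.514)), (240, np.float64(-551.0), np.float64(29.0), np.float64(0.573))] [25 25 27]
91 [(248, np.float64(-23.0), np.float64(265.0), np.float64(0.527)), (250, np.float64(-23.0), np
[... 7599 characters left out ...]
64(0.569))] [109  91  77]
114 [(248, np.float64(-435.0), np.float64(-1.0), np.float64(0.542)), (250, np.float64(-435.0), np.float64(-1.0), np.float64(0.536)), (252, np.float64(-438.0), np.float64(-2.0), np.float64(0.529)), (254, np.float64(-434.0), np.float64(1.0), np.float64(0.523)), (240, np.float64(-428.0), np.float64(-0.0), np.float64(0.569))] [112  83  58]
115 [(248, np.float64(-430.0), np.float64(-2.0), np.float64(0.542)), (250, np.float64(-423.0), np.float64(2.0), np.float64(0.535)), (252, np.float64(-426.0), np.float64(1.0), np.float64(0.529)), (254, np.float64(-433.0), np.float64(-2.0), np.float64(0.523)), (240, np.float64(-427.0), np.float64(-3.0), np.float64(0.569))] [116  82  51]
```

The depth shows the shut fingertips ending at z≈0.207, above the bar, while the TCP reads 0.1985. The reported TCP height does not fit the stated 22 mm. I rise and measure where the tips really are.

Call:
carry_out(motion=[[-0.03, 0, 0, 0], [-0.06, 0, 0, 0], [-0.1, 0, 0, 0], [-0.13, 0, 0, 0], [-0.13, 0, 0, 0]])

```text
t: 18.7
eef_pos: [0.5202, -0.0599, 0.239]
tcp_rot: [[-0.001, -0.988, 0.156], [-0.011, 0.156, 0.988], [-1.0, -0.001, -0.011]]
ft_force: [0.5, 0.0, 0.4]
finger_gap: 0.002
```

Run:
```python
from h import *
rep()
p,d=optics.camera("side");W=cloud("side",d);cv2.imwrite("pics/side14.png",cv2.resize(p[40:150,190:320],None,fx=5,fy=5,interpolation=cv2.INTER_CUBIC)[:,:,::-1])
p0=np.array(telemetry.state()["eef_pos"])
for v in range(82,112,1): print(v,[(u,((W[v,u]-p0)@ax*1000).round(),((W[v,u,2]-p0[2])*1000).round()) for u in (248,252,256)],p[v,252])
```

```text
t 18.7 p [ 0.5202 -0.0599  0.239 ] chest-x of tcp -0.0675 gap 0.002 F [0.53 0.04 0.36] F.ax 0.12
y [-0.9877  0.1564 -0.0011] z [ 0.1564  0.9876 -0.0107] yaw -z -99.0 q [-15.2  14.7  -1.4  73.7  -0.6  -6.2]
82 [(248, np.float64(13.0), np.float64(35.0)), (252, np.float64(16.0), np.float64(37.0)), (256, np.float64(5.0), np.float64(33.0))] [41 40 42]
83 [(248, np.float64(13.0), np.float64(33.0)), (252, np.float64(13.0), np.float64(33.0)), (256, np.float64(6.0), np.float64(31.0))] [38 38 38]
84 [(248, np.float64(14.0), np.float64(31.0)), (252, np.float64(11.0), np.float64(30.0)), (256, np.float64(6.0), np.float64(28.0))] [36 35 37]
85 [(248, np.float64(15.0), np.float64(29.0)), (252, np.float64(15.0), np.float64(29.0)), (256, np.float64(4.0), np.float64(25.0))] [37 36 38]
86 [(248, np.float64(15.0), np.float64(26.0)), (252, np.float64(15.0), np.float64(27.0)), (256, np.float64(5.0), np.float64(23.0))] [38 37 38]
87 [(248, np.float64(11.0), np.float64(22.0)), (252, np.float64(11.0), np.float64(23.0)), (256, np.float64(6.0), np.float64(21.0))] [42 42 42]
88 [(248, np.float64(13.0), np.float
[... 2971 characters left out ...]
3.0), np.float64(-240.0)), (256, np.float64(-421.0), np.float64(-238.0))] [114  83  55]
108 [(248, np.float64(-409.0), np.float64(-238.0)), (252, np.float64(-413.0), np.float64(-239.0)), (256, np.float64(-419.0), np.float64(-241.0))] [117  95  76]
109 [(248, np.float64(-2.0), np.float64(-40.0)), (252, np.float64(-405.0), np.float64(-239.0)), (256, np.float64(-413.0), np.float64(-242.0))] [125 114 106]
110 [(248, np.float64(4.0), np.float64(-39.0)), (252, np.float64(2.0), np.float64(-40.0)), (256, np.float64(2.0), np.float64(-39.0))] [131 129 129]
111 [(248, np.float64(7.0), np.float64(-41.0)), (252, np.float64(3.0), np.float64(-41.0)), (256, np.float64(2.0), np.float64(-41.0))] [128 126 128]
```

View pics/side14.png

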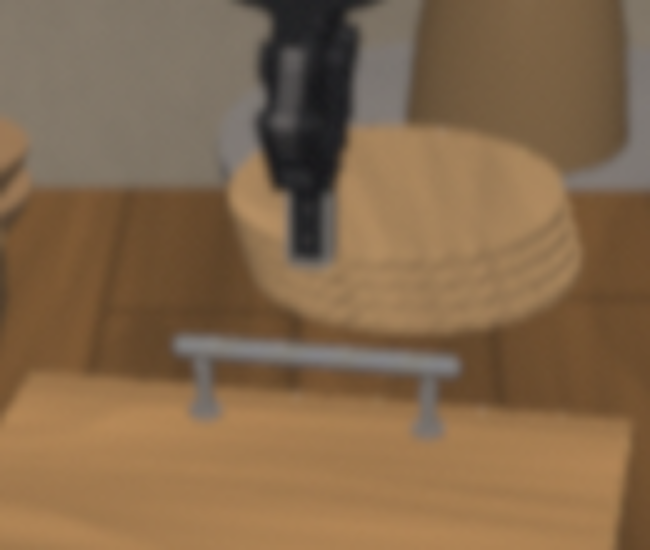

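The tips end about 8 mm above the reported TCP, so the reported TCP lies about 30 mm too far along the tool. The bar is therefore between the pads at a reported z≈0.168. I grasp again with that correction.

Call:
carry_out(motion=[[0, 0, 0, 0], [0, 0, 0, 0], [0.04, 0, 0, 0], [0.08, 0, 0, 0], [0.12, 0, 0, 0], [0.16, 0, 0, 0], [0.2, 0, 0, 0], [0.225, 0, 0, 0], [0.235, 0, 0, 0], [0.235, 0, 0, 0]], fingers=0.6)

```text
t: 19.75
eef_pos: [0.5197, -0.0606, 0.1674]
tcp_rot: [[-0.002, -0.988, 0.156], [-0.01, 0.156, 0.988], [-1.0, 0.0, -0.011]]
ft_force: [0.2, 0.5, 0.4]
finger_gap: 0.6
```

Call:
carry_out(motion=[[0, 0, 0, 0], [0, 0, 0, 0], [0, 0, 0, 0], [0, 0, 0, 0], [0, 0, 0, 0], [0, 0, 0, 0], [0, 0, 0, 0]], fingers=0, force=40)

```text
t: 20.45
eef_pos: [0.5199, -0.0608, 0.1678]
tcp_rot: [[-0.002, -0.988, 0.157], [-0.011, 0.157, 0.988], [-1.0, -0.0, -0.011]]
ft_force: [-1.7, -3.7, 6.2]
finger_gap: 0.105
```

Run:
```python
from h import *
rep();arc(range(2,22,2))
p,d=optics.camera("side");cv2.imwrite("pics/side15.png",cv2.resize(p[60:160,200:310],None,fx=6,fy=6,interpolation=cv2.INTER_CUBIC)[:,:,::-1])
```

```text
t 20.45 p [ 0.5199 -0.0608  0.1678] chest-x of tcp -0.0685 gap 0.105 F [-1.73 -3.67  6.19] F.ax -3.89
y [-9.877e-01  1.565e-01 -2.000e-04] z [ 0.1565  0.9876 -0.011 ] yaw -z -99.01 q [-15.2  16.4 -10.3  63.2  -0.6  -6.2]
2 [-0.019, -0.0, 0.008]
4 [-0.038, -0.0, 0.017]
6 [-0.056, -0.0, 0.027]
8 [-0.075, -0.0, 0.037]
10 [-0.092, -0.0, 0.048]
12 [-0.11, -0.0, 0.059]
14 [-0.127, -0.0, 0.071]
16 [-0.143, -0.0, 0.084]
18 [-0.16, -0.0, 0.097]
20 [-0.175, -0.0, 0.111]
```

View pics/side15.png

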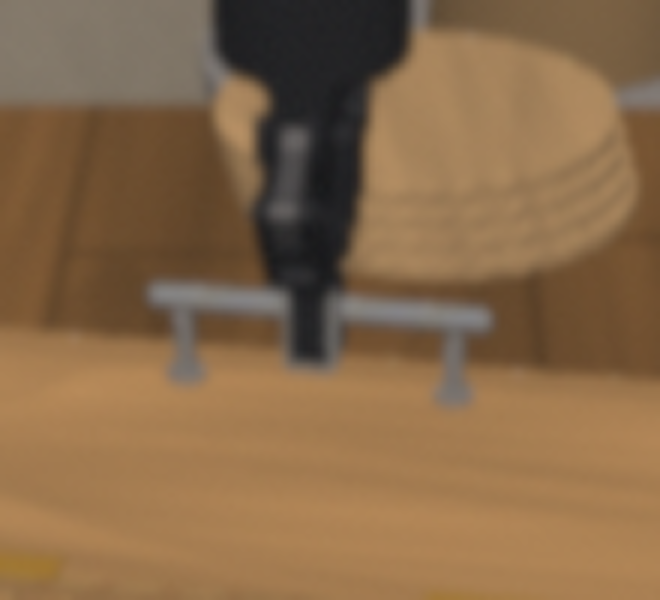

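The gap is 0.105, about 10 mm, and the finger visibly overlaps the bar at zoom (310,320). The bar is gripped. I lift to about 20° and check the drawer.

Call:
carry_out(motion=[[-0.009, 0, 0.004, 0], [-0.028, 0, 0.013, 0], [-0.047, 0, 0.022, 0], [-0.066, 0, 0.032, 0], [-0.092, 0, 0.048, 0], [-0.11, 0, 0.059, 0], [-0.127, 0, 0.071, 0], [-0.143, 0, 0.084, 0], [-0.16, 0, 0.097, 0], [-0.16, 0, 0.097, 0]])

```text
t: 21.5
eef_pos: [0.5247, -0.0316, 0.2165]
tcp_rot: [[-0.001, -0.988, 0.156], [-0.012, 0.156, 0.988], [-1.0, -0.001, -0.012]]
ft_force: [-1.5, -8.7, 3.1]
finger_gap: 0.096
```

```bash
cat >> h.py <<'E'
def lid2():
    p=np.array(telemetry.state()["eef_pos"]); x=.0965-(p-O)@ax; z=p[2]+.027-.125
    a=np.degrees(np.arctan2(z,x))-22.99; print("lid ang",a.round(2),"r",np.hypot(x,z).round(4)); return a
E
python3 - <<'E'
from h import *
rep();a=lid2();arc(np.arange(a+2,a+26,2),ang0=a)
p,d=optics.camera("top");W=cloud("top",d);cv2.imwrite("pics/top16.png",cv2.resize(p[120:270,260:410],None,fx=4,fy=4,interpolation=cv2.INTER_CUBIC)[:,:,::-1])
k=O-(.123)*ax; k[2]=.038;u=np.array(pix("top",k));print("home knob end",(u-[260,120])*4)
E
```

```text
t 21.5 p [ 0.5247 -0.0316  0.2165] chest-x of tcp -0.0389 gap 0.096 F [-1.51 -8.69  3.1 ] F.ax -8.82
y [-0.9877  0.1563 -0.0012] z [ 0.1563  0.9876 -0.0122] yaw -z -98.99 q [-11.9  15.3  -4.1  70.5  -0.7  -2.9]
lid ang 18.21 r 0.1799
20.207564273743134 [-0.016, -0.0, 0.014]
22.207564273743134 [-0.031, -0.0, 0.028]
24.207564273743134 [-0.045, -0.0, 0.043]
26.207564273743134 [-0.059, -0.0, 0.058]
28.207564273743134 [-0.073, -0.0, 0.074]
30.207564273743134 [-0.086, -0.0, 0.091]
32.20756427374313 [-0.098, -0.0, 0.107]
34.20756427374313 [-0.11, -0.0, 0.125]
36.20756427374313 [-0.121, -0.0, 0.142]
38.20756427374313 [-0.132, -0.0, 0.16]
40.20756427374313 [-0.142, -0.0, 0.178]
42.20756427374313 [-0.151, -0.0, 0.197]
home knob end [365.43388786 320.91960569]
```

View pics/top16.png

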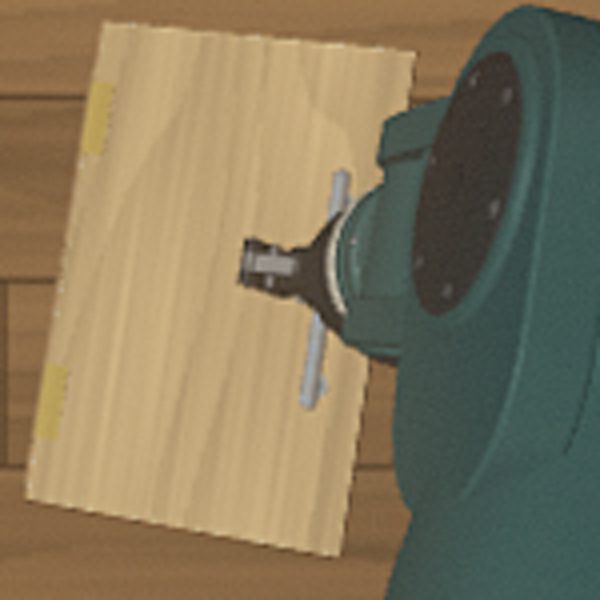

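The lid is at about 18° with the bar held, and the wrist hides the knob. I continue along the arc.

Call:
carry_out(motion=[[-0.016, 0, 0.012, 0], [-0.031, 0, 0.026, 0], [-0.045, 0, 0.04, 0], [-0.059, 0, 0.056, 0], [-0.073, 0, 0.072, 0], [-0.086, 0, 0.088, 0], [-0.098, 0, 0.105, 0], [-0.11, 0, 0.123, 0], [-0.121, 0, 0.14, 0], [-0.121, 0, 0.14, 0]])

```text
t: 22.55
eef_pos: [0.5315, 0.0101, 0.2536]
tcp_rot: [[0.001, -0.988, 0.156], [-0.014, 0.156, 0.988], [-1.0, -0.003, -0.014]]
ft_force: [-3.3, -9.0, 11.8]
finger_gap: 0.096
```

Run:
```python
from h import *
rep();a=lid2();arc(np.arange(a+2,a+26,2),ang0=a)
p,d=optics.camera("top");W=cloud("top",d);cv2.imwrite("pics/top17.png",cv2.resize(p[120:270,260:410],None,fx=4,fy=4,interpolation=cv2.INTER_CUBIC)[:,:,::-1])
for y in(-.12,.0,.12):
  q=O-.095*ax+y*np.array([-ax[1],ax[0],0]);
  for z in (.064,.125): q[2]=z;print("front",y,z,(np.array(pix("top",q))-[260,120])*4)
```

```text
t 22.55 p [0.5315 0.0101 0.2536] chest-x of tcp 0.0033 gap 0.096 F [-3.31 -9.02 11.79] F.ax -9.43
y [-0.9877  0.1563 -0.0031] z [ 0.1563  0.9876 -0.0141] yaw -z -98.99 q [-7.3 15.3  1.7 76.2 -0.8  1.7]
lid ang 36.1 r 0.1814
38.09985587922938 [-0.011, -0.0, 0.018]
40.09985587922938 [-0.021, -0.0, 0.036]
42.09985587922938 [-0.03, -0.0, 0.055]
44.09985587922938 [-0.039, -0.0, 0.074]
46.09985587922938 [-0.047, -0.0, 0.093]
48.09985587922938 [-0.054, -0.0, 0.113]
50.09985587922938 [-0.061, -0.0, 0.132]
52.09985587922938 [-0.067, -0.0, 0.152]
54.09985587922938 [-0.072, -0.0, 0.172]
56.09985587922938 [-0.077, -0.0, 0.193]
58.09985587922938 [-0.081, -0.0, 0.213]
60.09985587922938 [-0.084, -0.0, 0.234]
front -0.12 0.064 [361.64298609 142.5006665 ]
front -0.12 0.125 [388.18147209 129.35833589]
front 0.0 0.064 [336.44225945 313.33490608]
front 0.0 0.125 [361.66795999 310.23461022]
front 0.12 0.064 [310.91336738 486.39375969]
front 0.12 0.125 [334.78856878 493.60692701]
```

View pics/top17.png

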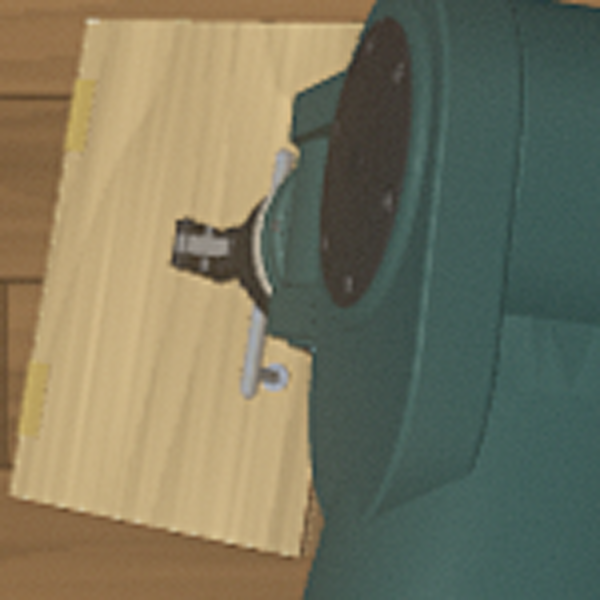

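Call:
carry_out(motion=[[-0.013, 0, 0.015, 0], [-0.025, 0, 0.033, 0], [-0.034, 0, 0.052, 0], [-0.044, 0, 0.071, 0], [-0.052, 0, 0.09, 0], [-0.059, 0, 0.11, 0], [-0.066, 0, 0.13, 0], [-0.073, 0, 0.15, 0], [-0.078, 0, 0.17, 0], [-0.078, 0, 0.17, 0]])

```text
t: 23.6
eef_pos: [0.5398, 0.0613, 0.2766]
tcp_rot: [[0.002, -0.988, 0.156], [-0.014, 0.156, 0.988], [-1.0, -0.004, -0.014]]
ft_force: [4.3, -1.4, -1.9]
finger_gap: 0.096
```

Run:
```python
from h import *
rep();a=lid2();arc(np.arange(a+2,a+26,2),ang0=a)
for n in("top","side"):
  p,d=optics.camera(n);cv2.imwrite(f"pics/{n}18.png",p[:,:,::-1])
```

```text
t 23.6 p [0.5398 0.0613 0.2766] chest-x of tcp 0.0553 gap 0.096 F [ 4.3  -1.38 -1.87] F.ax -0.69
y [-0.9878  0.1557 -0.0039] z [ 0.1557  0.9877 -0.014 ] yaw -z -98.96 q [-1.7 16.4  6.7 80.3 -0.8  7.3]
lid ang 54.01 r 0.1833
56.009331279703886 [-0.005, -0.0, 0.02]
58.009331279703886 [-0.009, -0.0, 0.041]
60.009331279703886 [-0.012, -0.0, 0.061]
62.009331279703886 [-0.014, -0.0, 0.082]
64.00933127970389 [-0.016, -0.0, 0.103]
66.00933127970389 [-0.017, -0.0, 0.124]
68.00933127970389 [-0.017, -0.0, 0.145]
70.00933127970389 [-0.017, -0.0, 0.165]
72.00933127970389 [-0.016, -0.0, 0.186]
74.00933127970389 [-0.014, -0.0, 0.207]
76.00933127970389 [-0.011, -0.0, 0.228]
78.00933127970389 [-0.008, -0.0, 0.248]
```

View pics/top18.png

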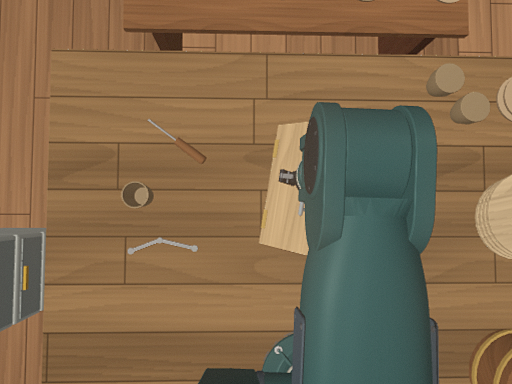

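View pics/side18.png

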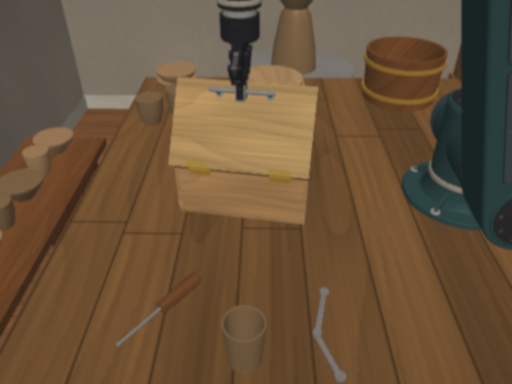

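Both loose tools and the beaker are where they were. The lid is about half up with the bar gripped, at side (240,93). I measure the lid angle from a plane fitted to the side depth.

```bash
cat >> h.py <<'E'
def lidplane(save=None):
    p,d=optics.camera("side");W=cloud("side",d)
    if save: cv2.imwrite(save,p[:,:,::-1])
    ay=np.array([-ax[1],ax[0],0]); y=(W-O)@ay; x=(W-O)@ax; z=W[...,2]
    hx=.097-x; hz=z-.125; r=np.hypot(hx,hz)
    m=(np.abs(y)<.14)&(np.abs(y)>.03)&(r>.05)&(r<.19)&(hz>.03)
    P=W[m]; c=np.median(P,0)
    for k in range(6):
        u,s,vt=np.linalg.svd(P-P.mean(0),full_matrices=False); n=vt[2]; e=np.abs((P-P.mean(0))@n); P=P[e<max(.004,.7*e.max()) if k<4 else e<.004]
    n=n*np.sign(n@ax); th=np.degrees(np.arctan2(n@ax,n[2])); off=(P.mean(0)-O-np.array([0,0,.125])-.097*ax)@n
    print("lid plane angle",th.round(2),"n.ay",(n@ay).round(4),"pts",len(P),"offset from hinge",off.round(4)); return th
E
python3 - <<'E'
from h import *
lidplane()
E
```

```text
lid plane angle 53.51 n.ay -0.0027 pts 6881 offset from hinge 0.0345
```

The plane gives 53.5°, against 54.0° from the arm. I continue to about 68°.

Call:
carry_out(motion=[[-0.005, 0, 0.018, 0], [-0.009, 0, 0.036, 0], [-0.012, 0, 0.054, 0], [-0.015, 0, 0.072, 0], [-0.017, 0, 0.09, 0], [-0.019, 0, 0.108, 0], [-0.02, 0, 0.124, 0], [-0.02, 0, 0.138, 0], [-0.02, 0, 0.148, 0], [-0.02, 0, 0.148, 0]])

```text
t: 24.75
eef_pos: [0.5469, 0.1047, 0.2823]
tcp_rot: [[0.003, -0.988, 0.156], [-0.015, 0.156, 0.988], [-1.0, -0.005, -0.014]]
ft_force: [3.3, -2.3, 5.2]
finger_gap: 0.102
```

Run:
```python
from h import *
rep();a=lid2();t=lidplane();arc(np.arange(70,78,1),ang0=t)
```

```text
t 24.75 p [0.5469 0.1047 0.2823] chest-x of tcp 0.0992 gap 0.102 F [ 3.28 -2.34  5.2 ] F.ax -1.79
y [-0.9877  0.1561 -0.005 ] z [ 0.1562  0.9876 -0.014 ] yaw -z -98.99 q [ 2.9 17.8  9.7 81.8 -0.8 11.9]
lid ang 67.85 r 0.1843
lid plane angle 67.82 n.ay -0.0039 pts 7351 offset from hinge 0.0347
70 [0.0, -0.0, 0.023]
71 [0.001, -0.0, 0.033]
72 [0.002, -0.0, 0.044]
73 [0.002, -0.0, 0.054]
74 [0.003, 0.0, 0.064]
75 [0.005, 0.0, 0.075]
76 [0.006, 0.0, 0.085]
77 [0.008, 0.0, 0.095]
```

Call:
carry_out(motion=[[0, 0, 0.014, 0], [0, 0, 0.028, 0], [0.001, 0, 0.042, 0], [0.002, 0, 0.054, 0], [0.003, 0, 0.064, 0], [0.003, 0, 0.072, 0], [0.003, 0, 0.076, 0], [0.003, 0, 0.077, 0], [0.003, 0, 0.077, 0], [0.003, 0, 0.077, 0]])

```text
t: 25.8
eef_pos: [0.5504, 0.1276, 0.2807]
tcp_rot: [[0.002, -0.988, 0.156], [-0.014, 0.156, 0.988], [-1.0, -0.004, -0.014]]
ft_force: [4.8, -1.9, -2.4]
finger_gap: 0.096
```

Run:
```python
from h import *
rep();a=lid2();t=lidplane("pics/side20.png");t=lidplane()
p,d=optics.camera("top");W=cloud("top",d);cv2.imwrite("pics/top20.png",p[:,:,::-1])
k=O-(.123)*ax; k[2]=.038;print("home knob end",np.array(pix("top",k)))
```

```text
t 25.8 p [0.5504 0.1276 0.2807] chest-x of tcp 0.1223 gap 0.096 F [ 4.77 -1.94 -2.44] F.ax -1.17
y [-0.9877  0.156  -0.0044] z [ 0.1561  0.9876 -0.014 ] yaw -z -98.98 q [ 5.2 18.7 10.8 82.  -0.8 14.2]
lid ang 75.06 r 0.1845
lid plane angle 75.27 n.ay -0.004 pts 7375 offset from hinge 0.0348
lid plane angle 75.3 n.ay -0.0043 pts 7358 offset from hinge 0.0346
home knob end [351.35847196 200.22990142]
```

View pics/side20.png

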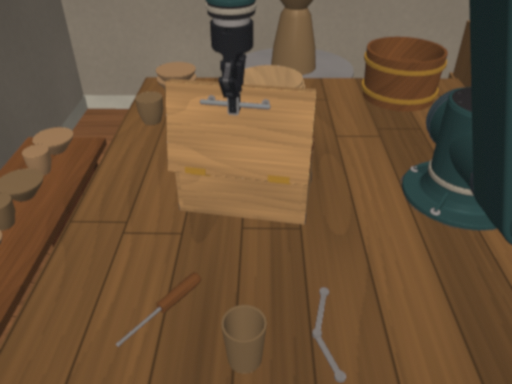

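View pics/top20.png

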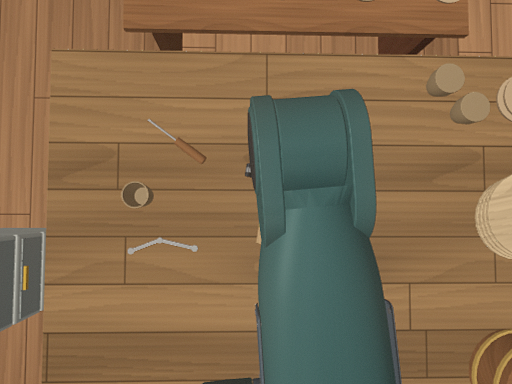

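Call:
carry_out(motion=[[0, 0, 0, 0], [0, 0, 0, 0], [0, 0, 0, 0], [0, 0, 0, 0], [0, 0, 0, 0], [0, 0, 0, 0]])

```text
t: 26.55
eef_pos: [0.5504, 0.1275, 0.2807]
tcp_rot: [[0.002, -0.988, 0.156], [-0.014, 0.156, 0.988], [-1.0, -0.004, -0.014]]
ft_force: [5.6, -0.2, 0.6]
finger_gap: 0.099
```

Run:
```python
from h import *
rep();t=lidplane();t2=lidplane()
if abs(t-75.06)<2 and abs(t2-75.06)<2: print(robot.hand_in())
```

```text
t 26.55 p [0.5504 0.1275 0.2807] chest-x of tcp 0.1223 gap 0.099 F [ 5.6  -0.17  0.6 ] F.ax 0.71
y [-0.9877  0.1561 -0.0044] z [ 0.1561  0.9876 -0.0139] yaw -z -98.98 q [ 5.2 18.7 10.8 82.  -0.8 14.2]
lid plane angle 75.27 n.ay -0.0041 pts 7371 offset from hinge 0.0348
lid plane angle 75.25 n.ay -0.0038 pts 7378 offset from hinge 0.0347
the job is handed in; nothing more can be done
None
```

I pushed the drawer home, swung the lid up by its bar handle to its balance point, and handed the job in at about 26.6 s with the lid still gripped there. No verdict was reported.

- **Lid:** two plane fits to the side-camera depth just before handing in gave 75.27° and 75.25°, against the 75.06° target. The arm's position gave 75.06°. The lid was still, with the bar between the fingers (gap about 0.10, set grip 40 N).
- **Loose things:** the stay, screwdriver and beaker look unmoved in both last views. I did not measure their positions.
- **Drawer:** I believe it is home, but I did not see its final position directly.
  - **For:** the catch resisted with about 6 N and then let go, the knob vanished under the lid edge, and a last push met a firm stop at 21 N, at knob height.
  - **Not checked:** the view only puts it within about 5 mm, and the arm hid the knob afterwards.

Things that went wrong or disagreed:
- **First drawer pushes:** the first push rode over the knob. The second pressed a gripper knuckle against the lid edge with about 29 N, under the 40 N limit, and the drawer sprang back to about 18 mm open.
- **First grasp:** it closed above the bar. The camera showed the shut fingertips about 8 mm above the reported TCP, not 22 mm below it, so I corrected by about 30 mm.
- **Lift:** the reported TCP's radius about the hinge drifted from 179 to about 185 mm. I steered around this using the measured lid angle and force.

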